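# Set out the seasonings from the carry caddy

### The arm

A 7-joint arm with a two-finger parallel gripper is mounted at the origin on a cart in front of the work surface, level with it; the furniture and walls round the work are solid. World frame = base frame: x ahead of the robot, y to its left, z up, the work surface at z = 0. Lengths are in m, angles in degrees, forces in N, time in s.
With the tool pointing down it reaches from about 0.425 to 0.875 m from the base axis. Payload 4.7 kg.
Tool frame: the origin (TCP) lies between the finger pads; the fingertips stand 8 mm ahead of it and the grasp point (between the pads) lies 11 mm behind it; z points along the fingers, y is the line along which they close (so a half turn about z gives the same grasp; the last joint's range is limited). The gripper opens to 87 mm and grips with 3 to 60 N. Pads are 19 mm wide; open, the fingers measure 117 mm over their backs; the gripper's body (75 mm by 190 mm) begins 51 mm behind the grasp point.
Start: joints at [74.834, 18.392, -4.016, 83.108, 1.295, 78.541, -3.26], TCP at [0.179, -0.625, 0.231] pointing down, gripper open.
Joint ranges: [-163.93, 163.93], [-17.29, 119.83], [-79.2, 71.16], [3.27, 140.29], [-89.18, 269.18], [5.43, 117.66], [-154.24, 154.24]. Speed limits (degrees/s): [147.25, 147.25, 180, 180, 180, 180, 180].

### API

Orientations are given as [roll, pitch, yaw] about the fixed x, y, z axes, in that order (R = Rz(yaw) Ry(pitch) Rx(roll)).
In Python, from cell import env, viewer gives the robot as it stands. The module is installed in compiled form; this text tells all that it offers.
- The arm moves only by the tool arm_command, never from a script. Its argument "series" is a list of rows, each a list of 2 entries, a list of its own where there are three numbers: the shift along the tool's x, y, z in mm, then the turn about the tool's z in rad. A call has exactly 5 rows; each row is the pose to reach, as a shift and turn from the pose commanded when the call began, along the tool's axes at that moment; what a row does not reach only later rows make up. A row lasts 1/10 s, in which the tool goes at most 50 mm and 8.59 degrees, less where a joint would pass 70% of its speed; a pose out of reach is approached as far as the arm can. A call with a gripper value outside its range is refused whole. "grip" is the gripper command: -1 is fully open, 1 is shut, values between are in proportion, set as the call begins (left out, the last holds). The fingers move at their own pace and stop on an object; "grip_force" is the grip in N (left out, the last holds). Time passes only in rows, so rows that repeat a pose let the fingers close, or fill a call up. It gives the time, the measured TCP pose, the force, the opening and the grip force at its end, in the units of the state.
- env.get_obs(): the state, without advancing time (a new reading comes with each control period).
- viewer.read_camera(name): name is "scene" or "top" or "wrist"; returns (picture, depth): 420x560x3 uint8, blue, green, red; 420x560 float32, m along the optical axis (not along the pixel's ray), 0 where there is no reading.
- viewer.calibration(name): a dict with "K" (3x3 intrinsics, pixels), "T" (4x4, takes a point from camera to world coordinates); the wrist camera has in their place "hand_eye" (4x4, takes a point from camera to tool coordinates, whose origin is the TCP and whose axes are the flange's). Camera axes: x right, y up, looking along -z (the intrinsics and any distortion apply to the point x, -y, -z); pixel columns grow to the right and rows downward; lengths in m; the calibration is good to about 2 mm. A picture is of the moment at which its call begins: read the wrist's pose just before it. calibration takes no time and is no camera call.
- env.sign_off(): hands the job in; it is judged then, once.
The state is a dict: "time_s": time; "qpos": joint angles; "joint_velocities": joint speeds; "effort": joint torques, N m; "tool_pos": TCP position; "tool_rot": TCP orientation; "force": force on the tool from outside, world axes, zero at the start; "wrist_torque": the same for the moment, N m; "grip_width": finger opening in m; "grasp_force": force on a finger pad.
Only numpy, scipy, OpenCV 4.12 (cv2) and the standard library are available. Lean on these libraries where they do the work, as an engineer would, in place of code of your own. Each camera call takes 0.05 s, during which the arm holds its last target. There are 200 camera calls.

### The job

Fold the wooden caddy's carry handle back, away from you, until it lies right down on its end stop, then lift every jar, pot and shaker out of the caddy and stand them all upright on the chopping board. When the caddy is empty, swing its handle up again until it snaps home upright, ready for carrying, and leave the other things on the worktop where they are.

Things in the scene. Friction and masses are not known exactly. Their poses are not given: they have to be found in the camera images.
- caddy: shallow open wooden bin, fixed, 192 x 372 mm (x by y), walls 6 mm, rim 59 mm and inner floor 10 mm above the worktop; an ear at the middle of each short end (y = +-186 mm) rises to 92 mm and carries the handle. Origin at the centre of its underside; x points away from the robot (within 0.2 rad), y along its length. The seasonings stand in it in two staggered rows along y, 76 mm apart
- carry_handle (a joint): the caddy's U-shaped handle: 0 = upright (as found), grows as it folds to the caddy's +x, 1.55 = folded level beyond the far rim (stop). A sprung ball catch holds it upright: about 1.3 N at the grip frees it; left beyond 0.2 rad it falls, damped, to the stop and rests there; raised (1 N), it must be pushed over the catch (0.4 to 0.2 rad, 1.5 N) and snaps home once within 0.1 rad of upright
- handle_grip (a point): centre of the handle's wooden grip: a round bar 20 mm thick and 140 mm long, along the caddy's y axis, 170 mm from the hinge axis; a thinner bar, 10 mm thick, goes on from it to the handle's two side arms at y = +-196 mm
- handle_hinge (a point): point on the handle's hinge axis midway between its pivots, 78 mm above the worktop; the hinge axis is the caddy's y axis
- board: plastic chopping board lying fixed on the worktop, 200 x 300 x 11 mm (x by y by z); origin at the centre of its underside, x across, y along its length, z up; its top is 11 mm above the worktop
- red_cap_jar: spice jar with a red cap, 45 mm across, 108 mm tall, the cap being its top 20 mm. Origin at the centre of its underside, z up along its axis; stands upright in the caddy at the start; may be absent
- green_cap_jar: spice jar with a green cap, 41 mm across, 108 mm tall, the cap being its top 20 mm. Origin at the centre of its underside, z up along its axis; stands upright in the caddy at the start; may be absent
- shaker: glass salt shaker with a domed grey top, 44 mm across, 90 mm tall, its top 16 mm only 34 mm across. Origin at the centre of its underside, z up along its axis; stands upright in the caddy at the start; may be absent
- small_pot: the smallest of three white ceramic condiment pots: round, 58 mm across, 74 mm tall with its round knob, which is 23 mm thick and rises 28 mm above the middle of the fixed lid; squat and steady. Origin at the centre of its underside, z up along its axis; stands upright in the caddy at the start; may be absent
- middle_pot: the middle-sized of three white ceramic condiment pots: round, 64 mm across, 74 mm tall with its round knob, which is 23 mm thick and rises 28 mm above the middle of the fixed lid; squat and steady. Origin at the centre of its underside, z up along its axis; stands upright in the caddy at the start; may be absent
- large_pot: the largest of three white ceramic condiment pots: round, 70 mm across, 74 mm tall with its round knob, which is 23 mm thick and rises 28 mm above the middle of the fixed lid; squat and steady. Origin at the centre of its underside, z up along its axis; stands upright in the caddy at the start; may be absent
Things that resemble listed ones, but are neither listed nor needed, are in the scene too. Leave any purple look-alike of the shaker alone. Leave any purple look-alike of the middle_pot alone.

How it is judged (in metres and radians):
On the way, in this order (a step that is already met when the one before it is completed fails the run):
1. the handle is folded back and seated at its end stop (value of joint carry_handle above 1.48 rad), for 0.2 s.
2. with the handle folded, every jar, pot and shaker stands upright on the board (x of red_cap_jar in the frame of board between -0.09 and 0.09 m and y of red_cap_jar in the frame of board between -0.14 and 0.14 m and z of red_cap_jar in the frame of board between 0.004 and 0.022 m and angle between each of red_cap_jar, small_pot, green_cap_jar, middle_pot, shaker, large_pot's own z axis and vertical below 0.15 rad and linear speed of each of red_cap_jar, small_pot, green_cap_jar, middle_pot, shaker, large_pot below 0.03 m/s and x of small_pot in the frame of board between -0.09 and 0.09 m and y of small_pot in the frame of board between -0.14 and 0.14 m and z of small_pot in the frame of board between 0.004 and 0.022 m and x of green_cap_jar in the frame of board between -0.09 and 0.09 m and y of green_cap_jar in the frame of board between -0.14 and 0.14 m and z of green_cap_jar in the frame of board between 0.004 and 0.022 m and x of middle_pot in the frame of board between -0.09 and 0.09 m and y of middle_pot in the frame of board between -0.14 and 0.14 m and z of middle_pot in the frame of board between 0.004 and 0.022 m and x of shaker in the frame of board between -0.09 and 0.09 m and y of shaker in the frame of board between -0.14 and 0.14 m and z of shaker in the frame of board between 0.004 and 0.022 m and x of large_pot in the frame of board between -0.09 and 0.09 m and y of large_pot in the frame of board between -0.14 and 0.14 m and z of large_pot in the frame of board between 0.004 and 0.022 m and value of joint carry_handle above 1.48 rad), for 0.2 s.
3. the handle is swung up and seated upright (value of joint carry_handle below 0.07 rad), for 0.2 s.
At the end, for the whole second after the job is handed in: every jar, pot and shaker present stands upright (within 0.15 rad) and at rest on the board, its axis at least 10 mm inside the board's edges, and the handle is seated upright (within 0.07 rad) (x of red_cap_jar in the frame of board between -0.09 and 0.09 m and y of red_cap_jar in the frame of board between -0.14 and 0.14 m and z of red_cap_jar in the frame of board between 0.004 and 0.022 m and angle between each of red_cap_jar, small_pot, green_cap_jar, middle_pot, shaker, large_pot's own z axis and vertical below 0.15 rad and linear speed of each of red_cap_jar, small_pot, green_cap_jar, middle_pot, shaker, large_pot below 0.03 m/s and x of small_pot in the frame of board between -0.09 and 0.09 m and y of small_pot in the frame of board between -0.14 and 0.14 m and z of small_pot in the frame of board between 0.004 and 0.022 m and x of green_cap_jar in the frame of board between -0.09 and 0.09 m and y of green_cap_jar in the frame of board between -0.14 and 0.14 m and z of green_cap_jar in the frame of board between 0.004 and 0.022 m and x of middle_pot in the frame of board between -0.09 and 0.09 m and y of middle_pot in the frame of board between -0.14 and 0.14 m and z of middle_pot in the frame of board between 0.004 and 0.022 m and x of shaker in the frame of board between -0.09 and 0.09 m and y of shaker in the frame of board between -0.14 and 0.14 m and z of shaker in the frame of board between 0.004 and 0.022 m and x of large_pot in the frame of board between -0.09 and 0.09 m and y of large_pot in the frame of board between -0.14 and 0.14 m and z of large_pot in the frame of board between 0.004 and 0.022 m and value of joint carry_handle below 0.07 rad and velocity of joint carry_handle between -0.05 and 0.05 rad/s); the robot touches nothing.
It fails at once if one of the other things on the worktop (mills, cup, mug, bottles) is shifted by more than 40 mm or knocked over (distance of any of salt_mill, pepper_mill, white_cup, mint_bottle, bottle_1, mug from where it was at the start of the episode above 0.04 m or angle between any of salt_mill, pepper_mill, white_cup, mint_bottle, bottle_1, mug's own z axis and vertical above 0.5 rad).
Of red_cap_jar, small_pot, green_cap_jar, middle_pot, shaker, large_pot only 4 to 6 are there at a start; the rules pass over those that are not, and their reading is None.
At some moment in a run one of small_pot, middle_pot, large_pot may be knocked a few centimetres aside while the robot is not near it.
It also fails if it takes over 210 s, if anything falls off the work surface, if the arm or the gripper's body presses on something with over 40 N, if the wrist force passes 120 N, or if a joint passes its speed limit or range.

## Working session

There is one attempt and no reset: what is moved stays moved. The work goes in short steps, Python scripts to look and compute and a tool call to move; the robot and the scene stay as the last step left them, time stands still between calls to the robot, and variables do not carry over. Pictures are saved under pics/ and viewed, at most 14 in all, crops included, and the job is handed in when it is done.

Besides the shell and the picture viewer there is one more tool, called after "Emit:" as name([rows], argument=value, ...), one row to a line, values as JSON. arm_command: Moves the arm, as the interface text tells. Its arguments: {"type":"object","properties":{"series":{"type":"array"},"grip":{"type":"number"},"grip_force":{"type":"number"}},"required":["series"]}

```bash
mkdir -p pics; cat > h.py <<'E'
from cell import env, viewer
import numpy as np, cv2
from scipy.spatial.transform import Rotation as R
def cam(n):
    o=env.get_obs(); p,d=viewer.read_camera(n); c=viewer.calibration(n)
    K=np.array(c["K"])
    if "T" in c: T=np.array(c["T"])
    else:
        W=np.eye(4); W[:3,:3]=R.from_euler('xyz',o["tool_rot"],degrees=True).as_matrix(); W[:3,3]=o["tool_pos"]
        T=W@np.array(c["hand_eye"])
    return p,d,K,T
def rayz(K,T,u,v,z):
    d=T[:3,:3]@np.array([(u-K[0,2])/K[0,0],-(v-K[1,2])/K[1,1],-1]); o=T[:3,3]
    return o+d*(z-o[2])/d[2]
def cloud(d,K,T):
    v,u=np.mgrid[:d.shape[0],:d.shape[1]]
    P=np.stack([(u-K[0,2])/K[0,0]*d,-(v-K[1,2])/K[1,1]*d,-d],-1)
    return P@T[:3,:3].T+T[:3,3]
E
python3 - <<'E'
from h import *
for n in("scene","top"):
    p,d,K,T=cam(n); cv2.imwrite(f"pics/{n}0.png",p); np.savez(f"pics/{n}0.npz",p=p,d=d,K=K,T=T)
    print(n,T.round(2),K.round(0),[k for k in viewer.calibration(n)])
print(viewer.calibration("wrist"))
o=env.get_obs(); print(o)
E
```

```text
scene [[-0.68  0.47 -0.56 -0.23]
 [-0.73 -0.45  0.51  0.66]
 [-0.01  0.76  0.65  1.04]
 [ 0.    0.    0.    1.  ]] [[509.   0. 270.]
 [  0. 509. 204.]
 [  0.   0.   1.]] ['K', 'T']
top [[-0.    0.99 -0.15  0.3 ]
 [-1.   -0.    0.01 -0.01]
 [ 0.01  0.15  0.99  1.49]
 [ 0.    0.    0.    1.  ]] [[531.   0. 277.]
 [  0. 531. 196.]
 [  0.   0.   1.]] ['K', 'T']
{'K': array([[338.6935814 ,   0.        , 278.61662249],
       [  0.        , 338.6935814 , 203.74834545],
       [  0.        ,   0.        ,   1.        ]]), 'hand_eye': array([[-1.58866989e-04,  9.53680066e-01,  3.00822717e-01,
         8.40755403e-02],
       [ 9.99999966e-01,  2.13958790e-04, -1.50192279e-04,
         5.04551514e-04],
       [-2.07599047e-04,  3.00822683e-01, -9.53680067e-01,
        -1.55517395e-01],
       [ 0.00000000e+00,  0.00000000e+00,  0.00000000e+00,
         1.00000000e+00]])}
{'time_s': 0.1, 'qpos': array([74.83286817, 18.43588047, -4.0143726 , 83.16951379,  1.29665259,
       78.54003665, -3.25832464]), 'joint_velocities': array([ 0.07262918, -0.10764899,  0.03443313, -0.17921712, -0.01219573,
       -0.0638126 , -0.09893933]), 'effort': array([-3.80070742e-04, -4.92570984e+01, -4.05974826e-01, -3.13397741e+01,
       -6.40125596e-02,  3.94741085e-02,  8.33781769e-05]), 'tool_pos': array([ 0.1786882 , -0.62444778,  0.22954458]), 'tool_rot': array([-1.79899889e+02,  7.46354588e-03,  1.59776738e+01]), 'force': array([-0.24853601,  0.22109719, -0.40970597]), 'wrist_torque': array([-0.00307436,  0.01064755,  0.00385137]), 'grasp_force': 0.0, 'grip_width': 0.08706249150574528}
```

View pics/scene0.png

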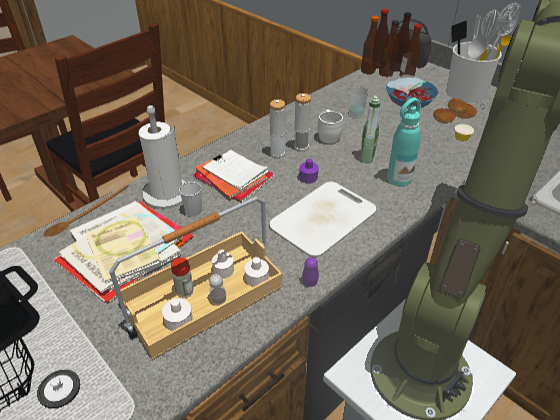

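View pics/top0.png

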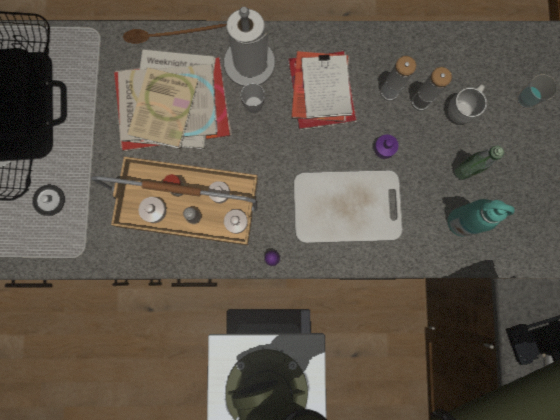

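The top view shows the caddy around (185,200), with pots at (151,208), (220,190) and (236,221), the shaker at (191,215) and the red jar at (174,182). The board is at (348,206), and the purple look-alikes are at (272,257) and (386,146). The green jar looks absent. Next I'll get metric positions.

```bash
python3 - <<'E'
from h import *
z=np.load("pics/top0.npz"); p,d,K,T=[z[k] for k in "pdKT"]; C=cloud(d,K,T)
np.set_printoptions(precision=3,suppress=True)
hsv=cv2.cvtColor(p,cv2.COLOR_BGR2HSV)
for n,(u,v) in dict(potA=(151,208),potB=(220,190),potC=(236,221),shk=(191,214),red=(170,180),hgripL=(142,184),hgripR=(200,191),hendL=(97,180),hendR=(255,204),bd=(348,206),cup=(252,90),towel=(247,60),purp=(272,257),purp2=(386,146),mills=(405,66),lid=(48,200)).items():
    w=C[v-7:v+8,u-7:u+8].reshape(-1,3); i=w[:,2].argmax(); t=w[w[:,2]>w[i,2]-.008]
    print(n,"max",w[i],"topmean",t.mean(0),len(t))
# board: white region z~0.011
m=((C[...,2]>0.004)&(C[...,2]<0.03)&(hsv[...,1]<60)&(hsv[...,2]>140)).astype(np.uint8)
m[:,:285]=0;m[:,415:]=0;m[:160]=0;m[250:]=0
c=max(cv2.findContours(m,0,2)[0],key=cv2.contourArea)
w=np.array([rayz(K,T,*q[0],.011)[:2] for q in c],np.float32); print("board",cv2.minAreaRect(w))
# caddy rim
m=((abs(C[...,2]-.059)<.012)&(C[...,1]>.0)&(C[...,1]<.6)&(C[...,0]>.2)).astype(np.uint8)
m[:,:105]=0;m[:150]=0;m[250:]=0;m[:,262:]=0
q=np.argwhere(m>0); w=C[q[:,0],q[:,1],:2].astype(np.float32); print("caddy",len(w),cv2.minAreaRect(w), w.mean(0))
for n in("scene",):pass
print(env.get_obs()["time_s"])
E
```

```text
potA max [0.479 0.318 0.089] topmean [0.486 0.316 0.084] 44
potB max [ 0.304 -0.015  1.493] topmean [ 0.304 -0.015  1.493] 1
potC max [ 0.304 -0.015  1.493] topmean [ 0.304 -0.015  1.493] 2
shk max [0.469 0.201 0.106] topmean [0.47  0.205 0.1  ] 43
red max [ 0.304 -0.015  1.493] topmean [ 0.304 -0.015  1.493] 2
hgripL max [0.522 0.281 0.261] topmean [0.52  0.287 0.256] 72
hgripR max [ 0.304 -0.015  1.493] topmean [ 0.304 -0.015  1.493] 2
hendL max [ 0.304 -0.015  1.493] topmean [ 0.304 -0.015  1.493] 1
hendR max [0.481 0.042 0.245] topmean [0.485 0.038 0.241] 18
bd max [ 0.304 -0.015  1.493] topmean [ 0.304 -0.015  1.493] 1
cup max [0.827 0.053 0.096] topmean [0.828 0.04  0.09 ] 11
towel max [ 0.304 -0.015  1.493] topmean [ 0.304 -0.015  1.493] 1
purp max [ 0.304 -0.015  1.493] topmean [ 0.304 -0.015  1.493] 1
purp2 max [ 0.304 -0.015  1.493] topmean [ 0.304 -0.015  1.493] 1
mills max [ 0.835 -0.353  0.215] topmean [ 0.833 -0.356  0.209] 84
lid max [ 0.304 -0.015  1.493] topmean [ 0.304 -0.015  1.493] 1
board ((0.49948227405548096, -0.22664545476436615), (0.1976098269224167, 0.2980008125305176), 1.4523204565048218)
caddy 2091 ((0.5117829442024231, 0.22576215863227844), (0.37307509779930115, 0.19285175204277039), 81.76554870605469) [0.499 0.216]
0.1
```

```bash
cat >> h.py <<'E'
def plan(*wps,cur=None):
    """waypoints (x,y,z,yaw) -> tool shifts (mm) and turn from pose to pose"""
    if cur is None:
        o=env.get_obs(); cur=(*o["tool_pos"],o["tool_rot"][2])
    for w in wps:
        a=R.from_euler('xyz',[180,0,cur[3]],degrees=True)
        s=a.inv().apply(np.array(w[:3])-np.array(cur[:3]))*1000
        t=-np.radians((w[3]-cur[3]+180)%360-180)
        print(w,"->",s.round(1).tolist(),round(t,3),"len",round(np.linalg.norm(s)))
        cur=w
E
python3 - <<'E'
from h import *
np.set_printoptions(precision=3,suppress=True)
z=np.load("pics/top0.npz"); p,d,K,T=[z[k] for k in "pdKT"]; C=cloud(d,K,T); C[d==0]=0
for n,(u,v) in dict(potB=(220,190),potC=(236,221),red=(172,178),teal=(485,212),green=(490,158),towel=(245,20),bd=(348,206),purp=(272,257),purp2=(386,146),cup=(252,92)).items():
    w=C[max(v-9,0):v+10,u-9:u+10].reshape(-1,3); i=w[:,2].argmax(); t=w[w[:,2]>w[i,2]-.008]
    print(n,w[i],t.mean(0),len(t))
plan((.18,-.625,.38,16),(.48,-.25,.38,-8.2),(.44,.05,.38,-8.2),(.44,.236,.36,-8.2),(.44,.236,.238,-8.2))
E
```

```text
potB [0.498 0.124 0.258] [0.495 0.107 0.253] 67
potC [0.455 0.089 0.089] [0.453 0.087 0.084] 39
red [0.511 0.238 0.265] [0.515 0.225 0.259] 23
teal [ 0.456 -0.522  0.294] [ 0.463 -0.52   0.29 ] 25
green [ 0.607 -0.562  0.238] [ 0.603 -0.566  0.234] 20
towel [0.921 0.05  0.323] [0.921 0.051 0.319] 20
bd [ 0.523 -0.226  0.018] [ 0.497 -0.23   0.012] 146
purp [ 0.348 -0.012  0.096] [ 0.352 -0.012  0.091] 38
purp2 [ 0.66  -0.333  0.08 ] [ 0.666 -0.337  0.075] 28
cup [0.827 0.053 0.096] [0.823 0.038 0.09 ] 16
(0.18, -0.625, 0.38, 16) -> [1.1, 0.9, -150.5] -0.0 len 150
(0.48, -0.25, 0.38, -8.2) -> [391.7, -277.8, -0.0] 0.422 len 480
(0.44, 0.05, 0.38, -8.2) -> [-82.4, -291.2, -0.0] -0.0 len 303
(0.44, 0.236, 0.36, -8.2) -> [-26.5, -184.1, 20.0] -0.0 len 187
(0.44, 0.236, 0.238, -8.2) -> [0.0, -0.0, 122.0] -0.0 len 122
```

Emit:
arm_command([
  [[0,0,-50],0],
  [[0,0,-100],0],
  [[0,0,-150],0],
  [[0,0,-150],0],
  [[0,0,-150],0],
], grip=1)

```text
time_s: 0.6
tool_pos: [0.179, -0.6254, 0.3819]
tool_rot: [179.8, -0.0, 16.0]
force: [-0.1, 0.2, -0.2]
grip_width: 0.0549
grasp_force: 0.0
```

Emit:
arm_command([
  [[40,-28,0],0],
  [[80,-56,0],0],
  [[120,-84,0],0],
  [[160,-112,0],0],
  [[196,-139,0],0],
])

```text
time_s: 1.1
tool_pos: [0.33, -0.4346, 0.3783]
tool_rot: [-179.8, 0.1, 16.0]
force: [0.3, -0.0, 0.8]
grip_width: 0.0147
grasp_force: 0.0
```

Emit:
arm_command([
  [[40,-28,0],0.1],
  [[80,-56,0],0.2],
  [[120,-84,0],0.3],
  [[160,-112,0],0.422],
  [[196,-139,0],0.422],
])

```text
time_s: 1.6
tool_pos: [0.4797, -0.2473, 0.3784]
tool_rot: [-179.9, 0.2, -8.3]
force: [0.7, -0.7, -0.5]
grip_width: 0.0005
grasp_force: 0.0
```

Emit:
arm_command([
  [[-10,-30,0],0],
  [[-20,-70,0],0],
  [[-30,-110,0],0],
  [[-41,-146,0],0],
  [[-41,-146,0],0],
])

```text
time_s: 2.1
tool_pos: [0.4587, -0.0929, 0.3794]
tool_rot: [-179.9, 0.1, -7.7]
force: [0.3, -0.2, 0.4]
grip_width: 0.0007
grasp_force: 0.0
```

Emit:
arm_command([
  [[-10,-40,0],0],
  [[-20,-80,0],0],
  [[-30,-120,0],0],
  [[-41,-146,0],0],
  [[-41,-146,0],0],
])

```text
time_s: 2.6
tool_pos: [0.4383, 0.0551, 0.3794]
tool_rot: [180.0, 0.1, -7.8]
force: [-0.1, 0.1, 0.7]
grip_width: 0.0003
grasp_force: 0.0
```

```bash
python3 - <<'E'
from h import *
o=env.get_obs(); print(o["time_s"],o["tool_pos"],o["tool_rot"],o["qpos"].round(0),o["force"])
plan((.44,.236,.36,-8.2),(.44,.236,.238,-8.2),(.44+.099,.236-.014,.238,-8.2))
E
```

```text
2.6 [0.43832807 0.0550935  0.37942136] [ 1.79996702e+02  1.16390357e-01 -7.79172010e+00] [  35.  -10.  -39.   94.   -6.   93. -102.] [-0.05514152  0.14105551  0.66973684]
(0.44, 0.236, 0.36, -8.2) -> [-22.9, -179.5, 19.4] 0.007 len 182
(0.44, 0.236, 0.238, -8.2) -> [0.0, -0.0, 122.0] -0.0 len 122
(0.539, 0.22199999999999998, 0.238, -8.2) -> [100.0, -0.3, -0.0] -0.0 len 100
```

Emit:
arm_command([
  [[-5,-40,0],0],
  [[-10,-80,0],0],
  [[-15,-120,10],0],
  [[-20,-160,15],0],
  [[-23,-180,20],0],
])

```text
time_s: 3.1
tool_pos: [0.442, 0.2345, 0.359]
tool_rot: [-180.0, 0.1, -8.1]
force: [-0.6, 0.4, -0.3]
grip_width: 0.0003
grasp_force: 0.0
```

Emit:
arm_command([
  [[0,0,30],0],
  [[0,0,60],0],
  [[0,0,90],0],
  [[0,0,122],0],
  [[0,0,122],0],
])

```text
time_s: 3.6
tool_pos: [0.4402, 0.2291, 0.2334]
tool_rot: [179.7, 0.5, -8.3]
force: [-0.9, -0.2, -0.6]
grip_width: 0.0009
grasp_force: 0.0
```

Emit:
arm_command([
  [[15,0,0],0],
  [[30,0,0],0],
  [[40,0,0],0],
  [[50,0,0],0],
  [[60,0,0],0],
])

```text
time_s: 4.1
tool_pos: [0.5025, 0.2235, 0.2388]
tool_rot: [180.0, 0.0, -8.2]
force: [-2.5, -0.1, 0.5]
grip_width: 0.0006
grasp_force: 1.3
```

Emit:
arm_command([
  [[15,0,0],0],
  [[30,0,0],0],
  [[45,0,0],0],
  [[55,0,0],0],
  [[55,0,0],0],
])

```text
time_s: 4.6
tool_pos: [0.5577, 0.2153, 0.2382]
tool_rot: [-180.0, 0.0, -8.3]
force: [-0.2, -0.0, 0.6]
grip_width: 0.0006
grasp_force: 0.0
```

Emit:
arm_command([
  [[-5,0,-30],0],
  [[-15,0,-60],0],
  [[-25,0,-90],0],
  [[-50,0,-120],0],
  [[-80,0,-140],0],
], grip=-1)

```text
time_s: 5.1
tool_pos: [0.4767, 0.228, 0.3805]
tool_rot: [-179.9, -0.1, -8.2]
force: [-0.4, 0.1, 1.3]
grip_width: 0.0326
grasp_force: 0.0
```

```bash
python3 - <<'E'
from h import *
o=env.get_obs(); print(o["time_s"],o["tool_pos"],o["tool_rot"])
for n in("top","scene"):
    p,d,K,T=cam(n); np.savez(f"pics/{n}1.npz",p=p,d=d,K=K,T=T)
    if n=="top": p=cv2.resize(p[60:280,60:300],None,fx=2.5,fy=2.5,interpolation=cv2.INTER_CUBIC)
    cv2.imwrite(f"pics/{n}1.png",p)
E
```

```text
5.1 [0.47672022 0.22804516 0.38049066] [-1.79920221e+02 -6.73387217e-02 -8.19280045e+00]
```

View pics/top1.png

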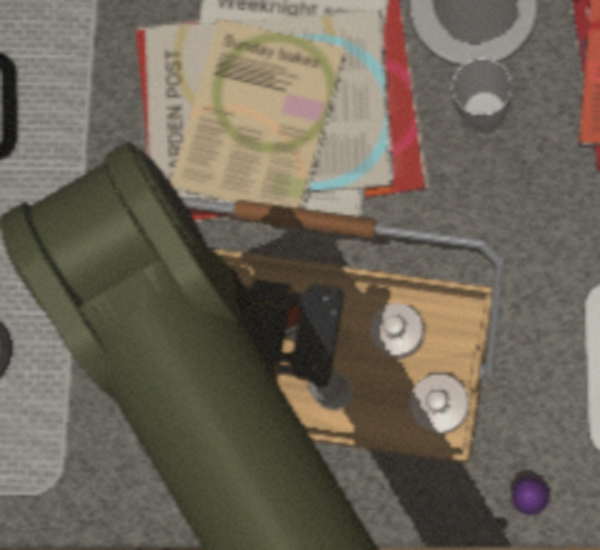

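View pics/scene1.png

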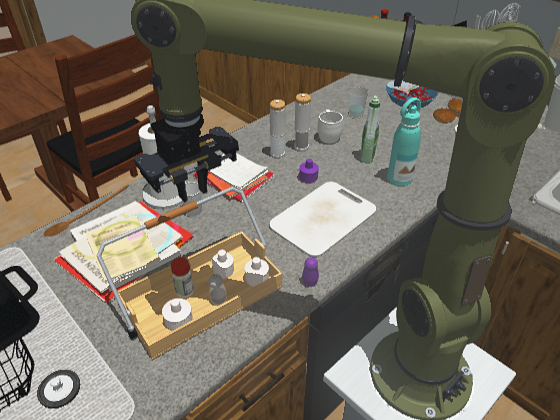

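The handle is falling, seen mid-swing in the scene view at (180,212). The caddy holds the red jar, the shaker and three pots, with no green jar. I'll measure from the wrist camera next.

```bash
cat >> h.py <<'E'
def crop3(C,d,xy,r,zlo,zhi):
    m=(d>0)&(np.hypot(C[...,0]-xy[0],C[...,1]-xy[1])<r)&(C[...,2]>zlo)&(C[...,2]<zhi)
    return m
def tops(C,d,zlo,zhi,box):
    """connected blobs of the cloud between two heights: circle centre, radius"""
    m=((d>0)&(C[...,2]>zlo)&(C[...,2]<zhi)&(C[...,0]>box[0])&(C[...,0]<box[1])&(C[...,1]>box[2])&(C[...,1]<box[3])).astype(np.uint8)
    n,l,st,_=cv2.connectedComponentsWithStats(m)
    for i in range(1,n):
        if st[i,4]>40:
            w=C[l==i]; c,r=cv2.minEnclosingCircle(w[:,:2].astype(np.float32))
            print(" blob n",st[i,4],"px",st[i,:4].tolist(),"circ",np.round(c,4),round(r,4),"z",np.round([w[:,2].min(),w[:,2].max()],3))
E
python3 - <<'E'
from h import *
p,d,K,T=cam("wrist"); C=cloud(d,K,T)
cv2.imwrite("pics/w1.png",p); np.savez("pics/w1.npz",p=p,d=d,K=K,T=T)
B=(.40,.65,0,.45)
for a,b in((.108,.125),(.092,.104),(.074,.088)): print(a,b); tops(C,d,a,b,B)
p,d,K,T=cam("scene");C=cloud(d,K,T); print("handle"); tops(C,d,.06,.13,(.64,.74,.05,.35))
E
```

```text
0.108 0.125
 blob n 1121 px [237, 86, 37, 39] circ [0.5535 0.2492] 0.0229 z [0.108 0.122]
 blob n 138 px [112, 95, 14, 22] circ [0.5751 0.4087] 0.0124 z [0.108 0.125]
 blob n 138 px [438, 97, 14, 21] circ [0.5204 0.0261] 0.0122 z [0.108 0.125]
0.092 0.104
 blob n 81 px [122, 111, 11, 16] circ [0.5596 0.4133] 0.0103 z [0.092 0.104]
 blob n 139 px [137, 115, 8, 33] circ [0.5419 0.4022] 0.0205 z [0.092 0.095]
 blob n 84 px [430, 114, 12, 15] circ [0.5032 0.0276] 0.0098 z [0.092 0.104]
 blob n 144 px [417, 116, 9, 34] circ [0.4902 0.0432] 0.0213 z [0.092 0.096]
 blob n 421 px [287, 150, 25, 24] circ [0.4744 0.2041] 0.0161 z [0.092 0.102]
0.074 0.088
 blob n 258 px [339, 94, 19, 19] circ [0.5394 0.1312] 0.0115 z [0.074 0.088]
 blob n 133 px [141, 114, 10, 34] circ [0.5415 0.4013] 0.0216 z [0.074 0.088]
 blob n 134 px [412, 115, 9, 34] circ [0.4905 0.0438] 0.0217 z [0.074 0.088]
 blob n 65 px [129, 123, 10, 16] circ [0.5433 0.4144] 0.0106 z [0.074 0.088]
 blob n 57 px [424, 125, 9, 14] circ [0.4896 0.033 ] 0.0087 z [0.081 0.088]
 blob n 228 px [209, 151, 18, 17] circ [0.4905 0.3134] 0.0115 z [0.074 0.087]
 blob n 237 px [378, 152, 18, 17] circ [0.458  0.0845] 0.0116 z [0.074 0.088]
handle
```

View pics/w1.png

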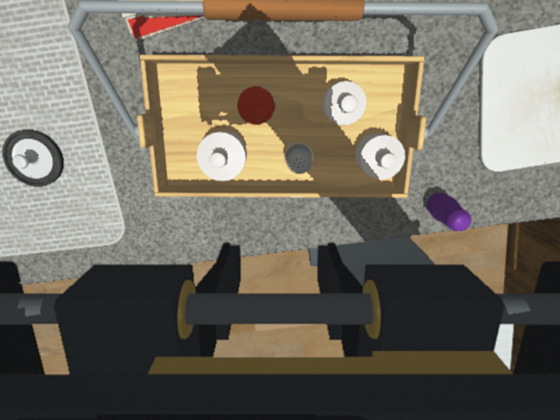

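```bash
python3 - <<'E'
from h import *
y=-8.2
plan((.5535,.2492,.20,y),(.5535,.2492,.084,y))
plan((.5535,.2492,.225,y),(.555,-.327,.225,y),(.555,-.327,.087,y),cur=(.5535,.2492,.084,y))
E
```

```text
(0.5535, 0.2492, 0.2, -8.2) -> [73.0, -32.0, 179.3] 0.001 len 196
(0.5535, 0.2492, 0.084, -8.2) -> [0.0, -0.0, 116.0] -0.0 len 116
(0.5535, 0.2492, 0.225, -8.2) -> [0.0, 0.0, -141.0] -0.0 len 141
(0.555, -0.327, 0.225, -8.2) -> [83.7, 570.1, 0.0] -0.0 len 576
(0.555, -0.327, 0.087, -8.2) -> [0.0, -0.0, 138.0] -0.0 len 138
```

Emit:
arm_command([
  [[15,-6,36],0],
  [[30,-12,72],0],
  [[45,-19,108],0],
  [[60,-26,144],0],
  [[73,-32,179],0],
], grip=-1, grip_force=20)

```text
time_s: 5.8
tool_pos: [0.5547, 0.2478, 0.196]
tool_rot: [179.9, 0.1, -8.2]
force: [0.4, 0.1, 1.5]
grip_width: 0.0843
grasp_force: 0.0
```

Emit:
arm_command([
  [[0,0,30],0],
  [[0,0,60],0],
  [[0,0,90],0],
  [[0,0,116],0],
  [[0,0,116],0],
])

```text
time_s: 6.3
tool_pos: [0.5511, 0.2463, 0.078]
tool_rot: [179.7, 0.5, -8.2]
force: [-0.2, -0.6, 0.2]
grip_width: 0.0871
grasp_force: 0.0
```

Emit:
arm_command([
  [[0,0,0],0],
  [[0,0,0],0],
  [[0,0,0],0],
  [[0,0,0],0],
  [[0,0,0],0],
], grip=1)

```text
time_s: 6.8
tool_pos: [0.5545, 0.2487, 0.0843]
tool_rot: [-180.0, -0.1, -8.2]
force: [-0.1, -0.0, -1.1]
grip_width: 0.0549
grasp_force: 0.0
```

Emit:
arm_command([
  [[0,0,0],0],
  [[0,0,0],0],
  [[0,0,-5],0],
  [[0,0,-15],0],
  [[0,0,-30],0],
])

```text
time_s: 7.3
tool_pos: [0.5535, 0.2484, 0.1137]
tool_rot: [180.0, 0.1, -8.2]
force: [-0.2, -0.0, -1.7]
grip_width: 0.0439
grasp_force: 20.0
```

Emit:
arm_command([
  [[0,0,-20],0],
  [[0,0,-45],0],
  [[0,0,-75],0],
  [[0,0,-100],0],
  [[0,0,-111],0],
])

```text
time_s: 7.8
tool_pos: [0.5551, 0.2498, 0.2285]
tool_rot: [-179.9, -0.3, -8.2]
force: [1.4, 0.1, -1.9]
grip_width: 0.0439
grasp_force: 20.0
```

Emit:
arm_command([
  [[3,20,0],0],
  [[8,55,0],0],
  [[14,95,0],0],
  [[21,140,0],0],
  [[28,185,0],0],
])

```text
time_s: 8.3
tool_pos: [0.5549, 0.0602, 0.2246]
tool_rot: [180.0, -0.0, -8.1]
force: [1.1, -1.3, -1.6]
grip_width: 0.0439
grasp_force: 20.0
```

Emit:
arm_command([
  [[6,40,0],0],
  [[12,80,0],0],
  [[18,120,0],0],
  [[24,160,0],0],
  [[30,200,0],0],
])

```text
time_s: 8.8
tool_pos: [0.5561, -0.1422, 0.2246]
tool_rot: [180.0, 0.0, -8.2]
force: [1.1, 0.7, -1.3]
grip_width: 0.0441
grasp_force: 20.0
```

Emit:
arm_command([
  [[6,40,0],0],
  [[12,80,0],0],
  [[18,120,0],0],
  [[23,160,0],0],
  [[26,185,0],0],
])

```text
time_s: 9.3
tool_pos: [0.5545, -0.3317, 0.2239]
tool_rot: [179.9, 0.1, -8.4]
force: [0.1, 0.6, -1.9]
grip_width: 0.0439
grasp_force: 20.0
```

Emit:
arm_command([
  [[0,0,0],0],
  [[0,0,30],0],
  [[0,0,60],0],
  [[0,0,90],0],
  [[0,0,110],0],
])

```text
time_s: 9.8
tool_pos: [0.5548, -0.3259, 0.1122]
tool_rot: [-179.9, 0.2, -8.1]
force: [0.0, -0.2, -1.3]
grip_width: 0.044
grasp_force: 20.0
```

```bash
python3 - <<'E'
from h import *
o=env.get_obs(); print(o["time_s"],o["tool_pos"],o["tool_rot"],o["force"],o["grip_width"])
for n in("top","scene"):
    p,d,K,T=cam(n);C=cloud(d,K,T); print(n); 
    if n=="top":
        for b in ((.092,.104),(.074,.088)): tops(C,d,*b,(.44,.6,.05,.4))
    tops(C,d,.065,.12,(.62,.75,.05,.35)); cv2.imwrite(f"pics/{n}2.png",p)
E
```

```text
9.8 [ 0.55484281 -0.32590383  0.11215193] [-1.79906542e+02  1.63549053e-01 -8.13687273e+00] [ 0.02552153 -0.20139289 -1.27016561] 0.04396798634373609
top
 blob n 93 px [183, 208, 12, 12] circ [0.4701 0.2056] 0.0159 z [0.092 0.103]
 blob n 53 px [213, 186, 9, 9] circ [0.535  0.1338] 0.0119 z [0.075 0.087]
 blob n 53 px [145, 204, 9, 9] circ [0.4859 0.3157] 0.0117 z [0.075 0.088]
 blob n 57 px [230, 216, 9, 9] circ [0.453  0.0871] 0.0114 z [0.075 0.088]
 blob n 585 px [138, 129, 111, 18] circ [0.6787 0.2   ] 0.1516 z [0.076 0.097]
scene
 blob n 595 px [115, 215, 104, 48] circ [0.6772 0.1999] 0.1514 z [0.071 0.095]
```

View pics/scene2.png

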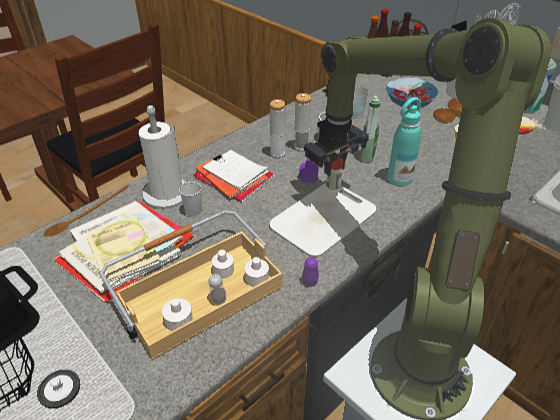

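Emit:
arm_command([
  [[0,0,10],0],
  [[0,0,20],0],
  [[0,0,26],0],
  [[0,0,28],0],
  [[0,0,28],0],
])

```text
time_s: 10.4
tool_pos: [0.5559, -0.3275, 0.0865]
tool_rot: [180.0, 0.0, -8.2]
force: [-0.4, -0.4, -1.1]
grip_width: 0.0442
grasp_force: 20.0
```

Emit:
arm_command([
  [[0,0,0],0],
  [[0,0,0],0],
  [[0,0,0],0],
  [[0,0,0],0],
  [[0,0,0],0],
], grip=-1)

```text
time_s: 10.9
tool_pos: [0.556, -0.3276, 0.0868]
tool_rot: [180.0, -0.0, -8.2]
force: [-0.5, 0.0, -0.2]
grip_width: 0.0762
grasp_force: 0.0
```

Emit:
arm_command([
  [[0,0,-20],0],
  [[0,0,-50],0],
  [[0,0,-90],0],
  [[0,0,-130],0],
  [[0,0,-140],0],
])

```text
time_s: 11.4
tool_pos: [0.5583, -0.3282, 0.2322]
tool_rot: [179.8, -0.4, -8.2]
force: [1.0, 0.1, -0.2]
grip_width: 0.0869
grasp_force: 0.0
```

```bash
python3 - <<'E'
from h import *
o=env.get_obs(); print(o["time_s"],o["tool_pos"],o["tool_rot"][2])
p,d,K,T=cam("wrist");C=cloud(d,K,T); tops(C,d,.109,.13,(.4,.65,-.4,-.05))
y=-8.2
plan((.4744,.2041,.225,y),(.4744,.2041,.059,y))
plan((.4744,.2041,.225,y),(.555,-.227,.225,y),(.555,-.227,.062,y),cur=(.4744,.2041,.059,y))
E
```

```text
11.4 [ 0.55828521 -0.3281571   0.23221874] -8.199745317625593
 blob n 2191 px [252, 179, 53, 54] circ [ 0.5556 -0.328 ] 0.0227 z [0.109 0.122]
(0.4744, 0.2041, 0.225, -8.2) -> [-158.8, -514.9, 6.7] -0.0 len 539
(0.4744, 0.2041, 0.059, -8.2) -> [0.0, -0.0, 166.0] -0.0 len 166
(0.4744, 0.2041, 0.225, -8.2) -> [0.0, 0.0, -166.0] -0.0 len 166
(0.555, -0.227, 0.225, -8.2) -> [141.3, 415.2, 0.0] -0.0 len 439
(0.555, -0.227, 0.062, -8.2) -> [0.0, -0.0, 163.0] -0.0 len 163
```

Emit:
arm_command([
  [[-8,-25,0],0],
  [[-18,-60,0],0],
  [[-30,-100,0],0],
  [[-44,-145,0],0],
  [[-58,-190,0],0],
])

```text
time_s: 11.95
tool_pos: [0.5243, -0.1296, 0.225]
tool_rot: [-180.0, 0.1, -8.3]
force: [1.1, 0.5, 0.2]
grip_width: 0.0869
grasp_force: 0.0
```

Emit:
arm_command([
  [[-13,-45,0],0],
  [[-26,-90,0],0],
  [[-39,-130,0],0],
  [[-52,-170,0],0],
  [[-61,-200,0],0],
])

```text
time_s: 12.45
tool_pos: [0.4922, 0.0782, 0.2255]
tool_rot: [180.0, 0.1, -8.1]
force: [0.3, 0.7, 0.6]
grip_width: 0.0872
grasp_force: 0.0
```

Emit:
arm_command([
  [[-12,-40,0],0],
  [[-24,-80,0],0],
  [[-32,-105,0],0],
  [[-38,-125,0],0],
  [[-38,-125,0],0],
])

```text
time_s: 12.95
tool_pos: [0.4721, 0.2079, 0.2256]
tool_rot: [-179.9, 0.1, -7.9]
force: [-0.2, 0.5, 0.3]
grip_width: 0.0868
grasp_force: 0.0
```

```bash
python3 - <<'E'
from h import *
p,d,K,T=cam("wrist");C=cloud(d,K,T)
o=env.get_obs(); print(o["time_s"],o["tool_pos"],o["tool_rot"][2],o["grip_width"])
for b in((.092,.104),(.074,.088)): tops(C,d,*b,(.42,.6,.05,.39))
E
```

```text
13.0 [0.47290901 0.20560027 0.22552799] -8.008583697189245 0.08685529142878261
 blob n 919 px [266, 176, 35, 34] circ [0.4748 0.2037] 0.0159 z [0.092 0.103]
 blob n 604 px [343, 92, 28, 28] circ [0.5392 0.1311] 0.0116 z [0.074 0.087]
 blob n 59 px [268, 171, 32, 11] circ [0.4833 0.202 ] 0.0142 z [0.074 0.088]
 blob n 525 px [150, 176, 27, 25] circ [0.4903 0.3127] 0.0116 z [0.074 0.087]
 blob n 538 px [400, 177, 28, 25] circ [0.4581 0.0847] 0.0115 z [0.074 0.087]
```

Emit:
arm_command([
  [[1,0,35],0],
  [[1,0,75],0],
  [[1,0,115],0],
  [[1,0,150],0],
  [[1,0,166],0],
])

```text
time_s: 13.5
tool_pos: [0.473, 0.2014, 0.0567]
tool_rot: [179.8, 0.3, -8.3]
force: [0.7, 0.2, -0.2]
grip_width: 0.0869
grasp_force: 0.0
```

Emit:
arm_command([
  [[0,0,0],0],
  [[0,0,0],0],
  [[0,0,0],0],
  [[0,0,0],0],
  [[0,0,0],0],
], grip=1)

```text
time_s: 14.0
tool_pos: [0.4758, 0.2046, 0.0616]
tool_rot: [-180.0, -0.1, -8.2]
force: [0.6, -0.3, 0.6]
grip_width: 0.0547
grasp_force: 0.0
```

Emit:
arm_command([
  [[0,0,0],0],
  [[0,0,0],0],
  [[0,0,0],0],
  [[0,0,-10],0],
  [[0,0,-30],0],
])

```text
time_s: 14.5
tool_pos: [0.4736, 0.204, 0.0899]
tool_rot: [179.9, 0.2, -8.2]
force: [0.4, -1.4, -1.1]
grip_width: 0.0373
grasp_force: 19.6
```

Emit:
arm_command([
  [[0,0,-30],0],
  [[0,0,-65],0],
  [[0,0,-100],0],
  [[0,0,-130],0],
  [[0,0,-136],0],
])

```text
time_s: 15.0
tool_pos: [0.4766, 0.2058, 0.2304]
tool_rot: [-179.9, -0.3, -8.2]
force: [0.3, -0.2, -0.7]
grip_width: 0.0376
grasp_force: 19.6
```

Emit:
arm_command([
  [[8,23,0],0],
  [[18,53,0],0],
  [[33,97,0],0],
  [[48,141,0],0],
  [[63,185,0],0],
])

```text
time_s: 15.5
tool_pos: [0.5104, 0.0107, 0.2259]
tool_rot: [180.0, 0.0, -8.2]
force: [0.8, 0.2, -0.7]
grip_width: 0.0376
grasp_force: 19.6
```

Emit:
arm_command([
  [[15,44,0],0],
  [[30,88,0],0],
  [[45,132,0],0],
  [[60,176,0],0],
  [[72,210,0],0],
])

```text
time_s: 16.0
tool_pos: [0.5514, -0.2092, 0.2252]
tool_rot: [180.0, 0.1, -8.3]
force: [0.3, -0.2, -0.8]
grip_width: 0.0374
grasp_force: 19.6
```

Emit:
arm_command([
  [[5,18,0],0],
  [[6,20,0],0],
  [[6,20,20],0],
  [[6,20,50],0],
  [[6,20,80],0],
])

```text
time_s: 16.5
tool_pos: [0.5558, -0.2229, 0.1463]
tool_rot: [-180.0, -0.1, -8.0]
force: [-0.4, -0.4, -0.9]
grip_width: 0.0373
grasp_force: 19.6
```

Emit:
arm_command([
  [[0,0,30],0],
  [[0,0,55],0],
  [[0,0,70],0],
  [[0,0,78],0],
  [[0,0,78],0],
])

```text
time_s: 17.0
tool_pos: [0.5552, -0.2251, 0.0682]
tool_rot: [-180.0, 0.1, -8.1]
force: [1.1, -0.3, -1.1]
grip_width: 0.0373
grasp_force: 19.6
```

```bash
python3 - <<'E'
from h import *
o=env.get_obs(); print(o["time_s"],o["tool_pos"],o["tool_rot"],o["force"],o["grip_width"])
p,d,K,T=cam("wrist"); cv2.imwrite("pics/w3.png",p)
E
```

```text
17.0 [ 0.55516153 -0.22505444  0.06819787] [-1.79958956e+02  5.43688009e-02 -8.11790051e+00] [ 1.14132055 -0.33511484 -1.08722617] 0.037304628342195216
```

View pics/w3.png

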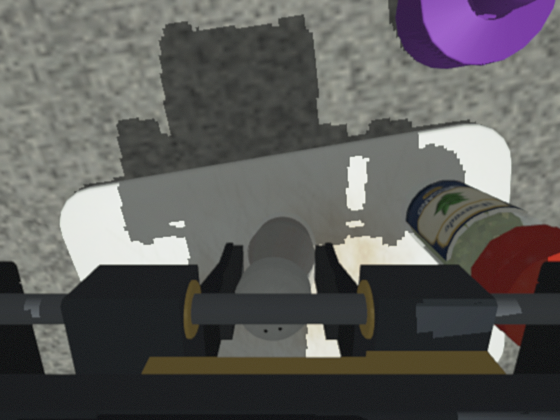

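Emit:
arm_command([
  [[0,0,2],0],
  [[0,0,4],0],
  [[0,0,5],0],
  [[0,0,5],0],
  [[0,0,5],0],
])

```text
time_s: 17.55
tool_pos: [0.5554, -0.2265, 0.0637]
tool_rot: [180.0, -0.0, -8.2]
force: [0.4, -1.2, -0.8]
grip_width: 0.0373
grasp_force: 19.6
```

Emit:
arm_command([
  [[0,0,0],0],
  [[0,0,0],0],
  [[0,0,0],0],
  [[0,0,0],0],
  [[0,0,0],0],
], grip=0.5)

```text
time_s: 18.05
tool_pos: [0.5554, -0.2264, 0.0636]
tool_rot: [180.0, -0.0, -8.2]
force: [0.6, 0.2, -1.0]
grip_width: 0.0375
grasp_force: 19.6
```

Emit:
arm_command([
  [[0,0,0],0],
  [[0,0,0],0],
  [[0,0,0],0],
  [[0,0,0],0],
  [[0,0,0],0],
], grip=-0.6)

```text
time_s: 18.55
tool_pos: [0.5554, -0.2264, 0.0636]
tool_rot: [180.0, -0.0, -8.2]
force: [-0.5, 0.0, -0.6]
grip_width: 0.0662
grasp_force: 0.0
```

Emit:
arm_command([
  [[0,0,-20],0],
  [[0,0,-60],0],
  [[0,0,-105],0],
  [[0,0,-150],0],
  [[0,0,-162],0],
])

```text
time_s: 19.05
tool_pos: [0.558, -0.2267, 0.2314]
tool_rot: [179.8, -0.5, -8.2]
force: [-0.2, -0.5, 0.1]
grip_width: 0.0695
grasp_force: 0.0
```

```bash
python3 - <<'E'
from h import *
p,d,K,T=cam("wrist");C=cloud(d,K,T)
o=env.get_obs(); print(o["time_s"],o["tool_pos"],o["tool_rot"][2],o["grip_width"])
tops(C,d,.09,.106,(.4,.65,-.4,-.05))
y=-8.2
plan((.5392,.1311,.225,y),(.5392,.1311,.067,y))
plan((.5392,.1311,.225,y),(.555,-.127,.225,y),(.555,-.127,.069,y),cur=(.5392,.1311,.067,y))
E
```

```text
19.1 [ 0.5578601  -0.22683584  0.23097937] -8.200691594745821 0.06914775124357563
 blob n 247 px [365, 159, 34, 43] circ [ 0.5602 -0.3216] 0.021 z [0.09  0.106]
 blob n 1032 px [260, 181, 37, 36] circ [ 0.5546 -0.2264] 0.0173 z [0.09  0.103]
(0.5392, 0.1311, 0.225, -8.2) -> [-69.5, -351.6, 6.0] -0.0 len 358
(0.5392, 0.1311, 0.067, -8.2) -> [0.0, -0.0, 158.0] -0.0 len 158
(0.5392, 0.1311, 0.225, -8.2) -> [0.0, 0.0, -158.0] -0.0 len 158
(0.555, -0.127, 0.225, -8.2) -> [52.5, 253.2, 0.0] -0.0 len 259
(0.555, -0.127, 0.069, -8.2) -> [0.0, -0.0, 156.0] -0.0 len 156
```

Emit:
arm_command([
  [[-5,-25,0],0],
  [[-12,-60,0],0],
  [[-20,-105,0],0],
  [[-29,-150,0],0],
  [[-37,-195,0],0],
], grip=-0.1)

```text
time_s: 19.6
tool_pos: [0.5453, -0.0267, 0.224]
tool_rot: [180.0, 0.1, -8.2]
force: [-0.2, 0.9, 0.3]
grip_width: 0.0483
grasp_force: 0.0
```

Emit:
arm_command([
  [[-9,-45,0],0],
  [[-17,-85,0],0],
  [[-24,-125,0],0],
  [[-29,-152,0],0],
  [[-30,-157,0],0],
])

```text
time_s: 20.1
tool_pos: [0.5374, 0.1362, 0.2244]
tool_rot: [-179.9, 0.1, -7.8]
force: [-0.4, -0.5, 0.4]
grip_width: 0.048
grasp_force: 0.0
```

```bash
python3 - <<'E'
from h import *
p,d,K,T=cam("wrist");C=cloud(d,K,T)
o=env.get_obs(); print(o["time_s"],o["tool_pos"],o["tool_rot"][2],o["grip_width"])
tops(C,d,.074,.088,(.42,.6,.05,.39))
E
```

```text
20.15 [0.53783311 0.13459214 0.22432834] -7.903881630376225 0.047675687561903005
 blob n 495 px [272, 177, 25, 25] circ [0.5395 0.1309] 0.0115 z [0.074 0.087]
 blob n 309 px [94, 249, 27, 15] circ [0.4923 0.312 ] 0.011 z [0.074 0.087]
 blob n 47 px [346, 251, 8, 14] circ [0.4626 0.0765] 0.0056 z [0.075 0.086]
```

Emit:
arm_command([
  [[0,0,35],0],
  [[0,0,75],0],
  [[0,0,115],0],
  [[0,0,145],0],
  [[0,0,158],0],
])

```text
time_s: 20.65
tool_pos: [0.5369, 0.1286, 0.0635]
tool_rot: [179.8, 0.3, -8.3]
force: [-1.0, -0.7, 0.0]
grip_width: 0.0476
grasp_force: 0.0
```

Emit:
arm_command([
  [[0,0,0],0],
  [[0,0,0],0],
  [[0,0,0],0],
  [[0,0,0],0],
  [[0,0,0],0],
])

```text
time_s: 21.15
tool_pos: [0.5399, 0.1316, 0.0685]
tool_rot: [180.0, -0.1, -8.2]
force: [-0.3, 0.2, -0.2]
grip_width: 0.0479
grasp_force: 0.0
```

Emit:
arm_command([
  [[0,0,0],0],
  [[0,0,0],0],
  [[0,0,0],0],
  [[0,0,0],0],
  [[0,0,0],0],
], grip=1, grip_force=30)

```text
time_s: 21.65
tool_pos: [0.5392, 0.1315, 0.0675]
tool_rot: [180.0, 0.0, -8.2]
force: [-0.3, 0.1, 0.9]
grip_width: 0.0219
grasp_force: 30.0
```

Emit:
arm_command([
  [[0,0,0],0],
  [[0,0,-5],0],
  [[0,0,-15],0],
  [[0,0,-30],0],
  [[0,0,-50],0],
])

```text
time_s: 22.15
tool_pos: [0.5389, 0.1316, 0.1185]
tool_rot: [180.0, 0.0, -8.2]
force: [-0.7, -0.8, -1.5]
grip_width: 0.0224
grasp_force: 30.0
```

Emit:
arm_command([
  [[0,0,-25],0],
  [[0,0,-55],0],
  [[0,0,-85],0],
  [[3,15,-100],0],
  [[9,45,-107],0],
])

```text
time_s: 22.65
tool_pos: [0.5423, 0.0894, 0.2283]
tool_rot: [-179.9, -0.3, -7.8]
force: [1.4, 0.0, -2.5]
grip_width: 0.0221
grasp_force: 30.0
```

Emit:
arm_command([
  [[8,40,0],0],
  [[17,80,0],0],
  [[25,120,0],0],
  [[33,160,0],0],
  [[40,190,0],0],
])

```text
time_s: 23.15
tool_pos: [0.5541, -0.1112, 0.2259]
tool_rot: [179.9, -0.1, -8.3]
force: [0.2, -0.5, -3.2]
grip_width: 0.0222
grasp_force: 30.0
```

Emit:
arm_command([
  [[4,18,0],0],
  [[4,18,20],0],
  [[4,18,50],0],
  [[4,18,85],0],
  [[4,18,120],0],
])

```text
time_s: 23.65
tool_pos: [0.5563, -0.1253, 0.1046]
tool_rot: [-180.0, -0.1, -8.1]
force: [0.1, -0.4, -2.4]
grip_width: 0.0223
grasp_force: 30.0
```

Emit:
arm_command([
  [[0,0,20],0],
  [[0,0,30],0],
  [[0,0,36],0],
  [[0,0,36],0],
  [[0,0,36],0],
])

```text
time_s: 24.15
tool_pos: [0.5566, -0.1263, 0.0699]
tool_rot: [180.0, -0.1, -8.2]
force: [-0.8, -0.4, -2.5]
grip_width: 0.0221
grasp_force: 30.0
```

Emit:
arm_command([
  [[0,0,0],0],
  [[0,0,0],0],
  [[0,0,0],0],
  [[0,0,0],0],
  [[0,0,0],0],
], grip=-0.1)

```text
time_s: 24.65
tool_pos: [0.5557, -0.1265, 0.0687]
tool_rot: [180.0, -0.0, -8.2]
force: [-0.0, -0.1, -0.1]
grip_width: 0.0468
grasp_force: 0.0
```

Emit:
arm_command([
  [[0,0,-20],0],
  [[0,0,-60],0],
  [[0,0,-105],0],
  [[0,0,-145],0],
  [[0,0,-156],0],
])

```text
time_s: 25.15
tool_pos: [0.5581, -0.1263, 0.2295]
tool_rot: [179.9, -0.4, -8.2]
force: [0.1, 0.3, -0.3]
grip_width: 0.0478
grasp_force: 0.0
```

```bash
python3 - <<'E'
from h import *
p,d,K,T=cam("wrist");C=cloud(d,K,T)
o=env.get_obs(); print(o["time_s"],o["tool_pos"],o["tool_rot"][2],o["grip_width"])
tops(C,d,.072,.106,(.4,.65,-.4,-.05))
y=-8.2; s=(.555,-.127,.2255,y)
plan((.458,.0847,.2255,y),cur=s)
plan((.445,-.125,.225,y),cur=(.458,.0847,.2255,y))
plan((.4903,.313,.225,y),cur=(.445,-.125,.2255,y))
plan((.445,-.325,.225,y),cur=(.4903,.313,.2255,y))
E
```

```text
25.2 [ 0.55787947 -0.12651032  0.22910856] -8.200581274528922 0.04792764629594929
 blob n 1186 px [467, 139, 56, 54] circ [ 0.5558 -0.3267] 0.0234 z [0.072 0.106]
 blob n 1292 px [366, 163, 43, 40] circ [ 0.5549 -0.2259] 0.0175 z [0.072 0.102]
 blob n 493 px [267, 181, 24, 25] circ [ 0.5571 -0.1264] 0.0115 z [0.072 0.088]
(0.458, 0.0847, 0.2255, -8.2) -> [-126.2, -195.7, -0.0] -0.0 len 233
(0.445, -0.125, 0.225, -8.2) -> [17.0, 209.4, 0.5] -0.0 len 210
(0.4903, 0.313, 0.225, -8.2) -> [-17.6, -440.0, 0.5] -0.0 len 440
(0.445, -0.325, 0.225, -8.2) -> [46.2, 637.9, 0.5] -0.0 len 640
```

Emit:
arm_command([
  [[-20,-30,0],0],
  [[-45,-68,0],0],
  [[-72,-110,0],0],
  [[-100,-154,0],0],
  [[-127,-196,0],0],
], grip=0.15)

```text
time_s: 25.7
tool_pos: [0.4569, 0.0851, 0.2229]
tool_rot: [180.0, 0.1, -8.3]
force: [0.8, 0.5, 1.1]
grip_width: 0.0369
grasp_force: 0.0
```

Emit:
arm_command([
  [[0,0,0],0],
  [[0,0,20],0],
  [[0,0,20],0],
  [[0,0,20],0],
  [[0,0,20],0],
])

```text
time_s: 26.2
tool_pos: [0.459, 0.0834, 0.2047]
tool_rot: [-180.0, 0.0, -8.3]
force: [0.6, -0.2, -0.2]
grip_width: 0.0371
grasp_force: 0.0
```

```bash
python3 - <<'E'
from h import *
p,d,K,T=cam("wrist");C=cloud(d,K,T)
o=env.get_obs(); print(o["time_s"],o["tool_pos"],o["tool_rot"][2],o["grip_width"],o["qpos"].round(0))
tops(C,d,.074,.088,(.42,.6,.05,.39))
E
```

```text
26.25 [0.45911621 0.08345814 0.2048452 ] -8.252228623785577 0.03725857175295601 [  48.   -2.  -59.  108.   -2.   73. -109.]
 blob n 644 px [0, 187, 30, 28] circ [0.4901 0.3127] 0.0121 z [0.074 0.087]
 blob n 555 px [266, 187, 26, 27] circ [0.4578 0.0839] 0.0115 z [0.074 0.087]
```

Aligned. I'll descend to TCP z of about 0.071.

Emit:
arm_command([
  [[-1,0,30],0],
  [[-1,0,65],0],
  [[-1,0,100],0],
  [[-1,0,125],0],
  [[-1,0,134],0],
])

```text
time_s: 26.75
tool_pos: [0.4562, 0.0836, 0.0685]
tool_rot: [-180.0, 0.2, -8.2]
force: [-0.1, -0.1, 0.3]
grip_width: 0.0368
grasp_force: 0.0
```

Emit:
arm_command([
  [[0,0,0],0],
  [[0,0,0],0],
  [[0,0,0],0],
  [[0,0,0],0],
  [[0,0,0],0],
])

```text
time_s: 27.25
tool_pos: [0.4584, 0.0838, 0.0713]
tool_rot: [180.0, -0.1, -8.2]
force: [-0.2, 0.1, 0.9]
grip_width: 0.037
grasp_force: 0.0
```

Emit:
arm_command([
  [[0,0,0],0],
  [[0,0,0],0],
  [[0,0,0],0],
  [[0,0,0],0],
  [[0,0,0],0],
], grip=1)

```text
time_s: 27.75
tool_pos: [0.4578, 0.0839, 0.0706]
tool_rot: [180.0, 0.0, -8.2]
force: [-0.7, -0.1, 1.2]
grip_width: 0.0224
grasp_force: 30.1
```

Emit:
arm_command([
  [[0,0,0],0],
  [[0,0,-5],0],
  [[0,0,-15],0],
  [[0,0,-30],0],
  [[0,0,-50],0],
])

```text
time_s: 28.25
tool_pos: [0.4571, 0.0841, 0.121]
tool_rot: [-180.0, 0.1, -8.2]
force: [0.5, -0.3, -2.0]
grip_width: 0.0222
grasp_force: 30.1
```

Emit:
arm_command([
  [[0,0,-25],0],
  [[0,0,-55],0],
  [[0,0,-85],0],
  [[0,5,-100],0],
  [[2,25,-105],0],
])

```text
time_s: 28.75
tool_pos: [0.4573, 0.0615, 0.2283]
tool_rot: [-180.0, -0.3, -7.9]
force: [0.3, -0.2, -1.5]
grip_width: 0.0223
grasp_force: 30.1
```

Emit:
arm_command([
  [[3,40,0],0],
  [[7,80,0],0],
  [[11,120,0],0],
  [[15,160,0],0],
  [[17,185,0],0],
])

```text
time_s: 29.25
tool_pos: [0.4459, -0.1298, 0.2261]
tool_rot: [179.9, -0.0, -8.4]
force: [-0.4, -0.5, -0.9]
grip_width: 0.0224
grasp_force: 30.1
```

Emit:
arm_command([
  [[0,0,0],0],
  [[0,0,20],0],
  [[0,0,50],0],
  [[0,0,85],0],
  [[0,0,120],0],
])

```text
time_s: 29.75
tool_pos: [0.4471, -0.1257, 0.1053]
tool_rot: [180.0, -0.1, -8.1]
force: [-0.4, -1.2, -2.1]
grip_width: 0.022
grasp_force: 30.1
```

Emit:
arm_command([
  [[0,0,20],0],
  [[0,0,29],0],
  [[0,0,33],0],
  [[0,0,33],0],
  [[0,0,33],0],
])

```text
time_s: 30.25
tool_pos: [0.4477, -0.1268, 0.0738]
tool_rot: [180.0, -0.1, -8.2]
force: [0.2, 0.0, -1.4]
grip_width: 0.0222
grasp_force: 30.1
```

Emit:
arm_command([
  [[0,0,0],0],
  [[0,0,0],0],
  [[0,0,0],0],
  [[0,0,0],0],
  [[0,0,0],0],
], grip=0)

```text
time_s: 30.75
tool_pos: [0.4467, -0.1267, 0.0727]
tool_rot: [180.0, -0.0, -8.2]
force: [0.3, -0.1, 0.3]
grip_width: 0.043
grasp_force: 0.0
```

Emit:
arm_command([
  [[0,0,-20],0],
  [[0,0,-60],0],
  [[0,0,-105],0],
  [[0,0,-145],0],
  [[0,0,-153],0],
])

```text
time_s: 31.25
tool_pos: [0.4493, -0.1272, 0.2303]
tool_rot: [179.8, -0.4, -8.2]
force: [0.9, -0.2, 0.3]
grip_width: 0.0437
grasp_force: 0.0
```

```bash
python3 - <<'E'
from h import *
p,d,K,T=cam("wrist");C=cloud(d,K,T)
o=env.get_obs(); print(o["time_s"],o["tool_pos"],o["tool_rot"][2],o["grip_width"])
tops(C,d,.072,.106,(.4,.65,-.4,-.05))
y=-8.2; 
plan((.490,.313,.2255,y))
E
```

```text
31.3 [ 0.44868898 -0.12724133  0.22931867] -8.210914823542854 0.043649889559290875
 blob n 1415 px [467, 0, 50, 67] circ [ 0.555  -0.3257] 0.023 z [0.072 0.106]
 blob n 1694 px [356, 31, 46, 48] circ [ 0.5543 -0.2261] 0.0175 z [0.072 0.103]
 blob n 615 px [246, 57, 27, 29] circ [ 0.5567 -0.1265] 0.0114 z [0.072 0.089]
 blob n 488 px [266, 181, 25, 26] circ [ 0.4478 -0.1269] 0.0115 z [0.072 0.088]
(0.49, 0.313, 0.2255, -8.2) -> [-22.0, -441.6, 3.8] -0.0 len 442
```

Emit:
arm_command([
  [[-1,-25,0],0],
  [[-3,-65,0],0],
  [[-5,-110,0],0],
  [[-7,-155,0],0],
  [[-9,-200,0],0],
])

```text
time_s: 31.8
tool_pos: [0.4653, 0.0741, 0.2242]
tool_rot: [179.9, 0.1, -8.2]
force: [1.3, -0.7, -0.0]
grip_width: 0.0436
grasp_force: 0.0
```

Emit:
arm_command([
  [[-2,-45,0],0],
  [[-4,-90,0],0],
  [[-6,-135,0],0],
  [[-8,-175,0],0],
  [[-10,-210,0],0],
])

```text
time_s: 32.3
tool_pos: [0.4854, 0.2839, 0.2236]
tool_rot: [180.0, 0.2, -8.1]
force: [0.7, 0.8, 1.0]
grip_width: 0.0435
grasp_force: 0.0
```

Emit:
arm_command([
  [[-1,-20,0],0],
  [[-1,-31,0],0],
  [[-1,-31,10],0],
  [[-1,-31,20],0],
  [[-1,-31,20],0],
])

```text
time_s: 32.8
tool_pos: [0.4889, 0.3105, 0.2027]
tool_rot: [179.8, 0.2, -8.3]
force: [0.7, 0.5, -0.0]
grip_width: 0.0433
grasp_force: 0.0
```

```bash
python3 - <<'E'
from h import *
p,d,K,T=cam("wrist");C=cloud(d,K,T)
o=env.get_obs(); print(o["time_s"],o["tool_pos"],o["tool_rot"][2],o["grip_width"],o["qpos"].round(0))
tops(C,d,.074,.088,(.42,.6,.05,.39))
E
```

```text
32.85 [0.48940323 0.31077337 0.2037696 ] -8.295725220311283 0.0436359715287081 [  17.   22.  -65.   94.   21.   77. -149.]
 blob n 562 px [261, 184, 27, 28] circ [0.4905 0.3137] 0.0115 z [0.074 0.087]
```

Emit:
arm_command([
  [[1,-2,0],0.1],
  [[1,-2,0],0.2],
  [[1,-2,0],0.3],
  [[1,-2,0],0.3],
  [[1,-2,0],0.3],
])

```text
time_s: 33.35
tool_pos: [0.4919, 0.3131, 0.2066]
tool_rot: [-180.0, -0.1, -25.6]
force: [0.1, 0.1, 0.6]
grip_width: 0.0434
grasp_force: 0.0
```

```bash
python3 - <<'E'
from h import *
p,d,K,T=cam("wrist");C=cloud(d,K,T)
o=env.get_obs(); print(o["time_s"],o["tool_pos"],o["tool_rot"][2],o["grip_width"],o["qpos"].round(0))
tops(C,d,.074,.088,(.42,.6,.05,.39))
E
```

```text
33.4 [0.49181463 0.31371036 0.20708599] -25.5684333886555 0.043674646367954456 [ -18.   12.  -20.   94.    4.   74. -154.]
 blob n 546 px [267, 187, 26, 27] circ [0.4904 0.3134] 0.0115 z [0.074 0.088]
```

Emit:
arm_command([
  [[0,0,0],-0.1],
  [[0,0,0],-0.2],
  [[0,0,0],-0.3],
  [[0,0,0],-0.4],
  [[0,0,0],-0.5],
])

```text
time_s: 33.9
tool_pos: [0.4912, 0.3138, 0.2056]
tool_rot: [180.0, -0.0, 3.5]
force: [-0.2, -0.9, -1.1]
grip_width: 0.0431
grasp_force: 0.0
```

Emit:
arm_command([
  [[0,0,0],-0.1],
  [[0,0,0],-0.2],
  [[0,0,0],-0.3],
  [[0,0,0],-0.3],
  [[0,0,0],-0.3],
])

```text
time_s: 34.4
tool_pos: [0.4912, 0.314, 0.2055]
tool_rot: [180.0, -0.0, 20.3]
force: [0.6, -0.9, -0.2]
grip_width: 0.0437
grasp_force: 0.0
```

```bash
python3 - <<'E'
from h import *
o=env.get_obs(); print(o["time_s"],o["tool_pos"],o["tool_rot"],o["grip_width"],o["qpos"].round(0))
plan((.4904,.3134,.2055,20),(.4904,.3134,.0675,20))
E
```

```text
34.4 [0.49121074 0.31397977 0.20554639] [ 1.79998757e+02 -3.56559439e-04  2.02665134e+01] 0.04372933925230437 [ -13.   13.  -25.   94.    6.   74. -109.]
(0.4904, 0.3134, 0.2055, 20) -> [-1.0, 0.3, 0.0] 0.005 len 1
(0.4904, 0.3134, 0.0675, 20) -> [0.0, -0.0, 138.0] -0.0 len 138
```

Emit:
arm_command([
  [[-1,0,30],0],
  [[-1,0,65],0],
  [[-1,0,100],0],
  [[-1,0,128],0],
  [[-1,0,137],0],
])

```text
time_s: 34.9
tool_pos: [0.4881, 0.3125, 0.0652]
tool_rot: [179.9, 0.3, 20.3]
force: [-0.1, 0.0, -0.3]
grip_width: 0.0435
grasp_force: 0.0
```

Emit:
arm_command([
  [[0,0,0],0],
  [[0,0,0],0],
  [[0,0,0],0],
  [[0,0,0],0],
  [[0,0,0],0],
])

```text
time_s: 35.4
tool_pos: [0.4906, 0.3145, 0.0696]
tool_rot: [-180.0, -0.1, 20.4]
force: [-0.2, 0.3, 0.1]
grip_width: 0.0432
grasp_force: 0.0
```

Emit:
arm_command([
  [[0,0,0],0],
  [[0,0,0],0],
  [[0,0,0],0],
  [[0,0,0],0],
  [[0,0,0],0],
], grip=1)

```text
time_s: 35.9
tool_pos: [0.49, 0.3142, 0.0685]
tool_rot: [180.0, 0.0, 20.4]
force: [-1.1, -0.4, 0.6]
grip_width: 0.0226
grasp_force: 30.0
```

Emit:
arm_command([
  [[0,0,0],0],
  [[0,0,-5],0],
  [[0,0,-15],0],
  [[0,0,-30],0],
  [[0,0,-50],0],
])

```text
time_s: 36.4
tool_pos: [0.4897, 0.314, 0.1193]
tool_rot: [180.0, 0.1, 20.5]
force: [-0.0, 0.1, -0.9]
grip_width: 0.0223
grasp_force: 30.0
```

Emit:
arm_command([
  [[0,0,-25],0],
  [[0,0,-55],0],
  [[0,0,-85],0],
  [[0,0,-107],0],
  [[0,0,-107],0],
])

```text
time_s: 36.9
tool_pos: [0.4918, 0.3158, 0.2306]
tool_rot: [-179.9, -0.5, 20.4]
force: [0.7, -0.2, -1.3]
grip_width: 0.0221
grasp_force: 30.0
```

```bash
python3 - <<'E'
from h import *
o=env.get_obs(); print(o["time_s"],o["tool_pos"],o["tool_rot"],o["grip_width"],o["qpos"].round(0))
plan((.450,-.322,.2255,20))
p,d,K,T=cam("top");C=cloud(d,K,T)
tops(C,d,.072,.089,(.4,.65,-.4,.4)); tops(C,d,.092,.125,(.4,.65,-.4,-.05))
E
```

```text
36.9 [0.49183319 0.31580934 0.23063934] [-179.92537602   -0.48092972   20.44988842] 0.02209375673842229 [ -13.   12.  -25.   93.    5.   77. -109.]
(0.45, -0.322, 0.2255, 20) -> [-262.0, 583.0, 5.1] 0.008 len 639
 blob n 248 px [250, 148, 15, 65] circ [0.5612 0.0307] 0.089 z [0.073 0.089]
 blob n 59 px [308, 179, 9, 9] circ [ 0.5522 -0.1232] 0.0114 z [0.072 0.089]
 blob n 55 px [317, 215, 9, 9] circ [ 0.4546 -0.1459] 0.0113 z [0.073 0.088]
 blob n 251 px [380, 173, 18, 18] circ [ 0.5507 -0.3236] 0.0228 z [0.094 0.124]
 blob n 92 px [344, 178, 12, 12] circ [ 0.5489 -0.2221] 0.0159 z [0.092 0.105]
```

Emit:
arm_command([
  [[-8,18,0],0],
  [[-21,48,0],0],
  [[-38,85,0],0],
  [[-56,125,0],0],
  [[-74,165,0],0],
])

```text
time_s: 37.45
tool_pos: [0.477, 0.1319, 0.2238]
tool_rot: [-180.0, 0.2, 20.5]
force: [1.6, -0.7, -2.9]
grip_width: 0.0222
grasp_force: 30.0
```

Emit:
arm_command([
  [[-18,40,0],0],
  [[-36,80,0],0],
  [[-53,120,0],0],
  [[-71,160,0],0],
  [[-89,200,0],0],
])

```text
time_s: 37.95
tool_pos: [0.4634, -0.0863, 0.2241]
tool_rot: [-179.9, 0.1, 20.4]
force: [0.5, 0.1, -2.1]
grip_width: 0.0223
grasp_force: 30.0
```

Emit:
arm_command([
  [[-18,40,0],0],
  [[-36,80,0],0],
  [[-53,120,0],0],
  [[-71,160,0],0],
  [[-85,190,0],0],
])

```text
time_s: 38.45
tool_pos: [0.4497, -0.2951, 0.2239]
tool_rot: [-179.9, 0.1, 20.3]
force: [0.8, -0.2, -2.1]
grip_width: 0.0219
grasp_force: 30.0
```

Emit:
arm_command([
  [[-8,20,0],0],
  [[-11,27,0],0],
  [[-11,27,20],0],
  [[-11,27,50],0],
  [[-11,27,80],0],
])

```text
time_s: 38.95
tool_pos: [0.4508, -0.3199, 0.144]
tool_rot: [-179.9, -0.0, 20.5]
force: [0.6, 0.0, -2.6]
grip_width: 0.0222
grasp_force: 30.0
```

```bash
python3 - <<'E'
from h import *
o=env.get_obs(); print(o["time_s"],o["tool_pos"],o["tool_rot"],o["grip_width"],o["qpos"].round(0))
E
```

```text
38.95 [ 0.45081123 -0.31994398  0.1440201 ] [-1.79937218e+02 -1.29026800e-02  2.05278313e+01] 0.022195224620972367 [ 25.  10.   8. 104.  -2.  66. -35.]
```

Emit:
arm_command([
  [[0,0,30],0],
  [[0,0,55],0],
  [[0,0,70],0],
  [[0,0,75],0],
  [[0,0,75],0],
])

```text
time_s: 39.45
tool_pos: [0.4507, -0.3206, 0.0706]
tool_rot: [-179.9, 0.0, 20.5]
force: [0.1, -0.8, -2.5]
grip_width: 0.0222
grasp_force: 30.0
```

Emit:
arm_command([
  [[0,0,0],0],
  [[0,0,0],0],
  [[0,0,0],0],
  [[0,0,0],0],
  [[0,0,0],0],
])

```text
time_s: 39.95
tool_pos: [0.4507, -0.3217, 0.0707]
tool_rot: [180.0, -0.0, 20.4]
force: [-0.0, 0.3, -0.4]
grip_width: 0.0224
grasp_force: 30.0
```

Emit:
arm_command([
  [[0,0,0],0],
  [[0,0,0],0],
  [[0,0,0],0],
  [[0,0,0],0],
  [[0,0,0],0],
], grip=0)

```text
time_s: 40.45
tool_pos: [0.4507, -0.3217, 0.0707]
tool_rot: [180.0, -0.0, 20.4]
force: [-0.2, -0.7, 0.0]
grip_width: 0.0428
grasp_force: 0.0
```

Emit:
arm_command([
  [[0,0,-20],0],
  [[0,0,-60],0],
  [[0,0,-105],0],
  [[0,0,-150],0],
  [[0,0,-170],0],
])

```text
time_s: 40.95
tool_pos: [0.4522, -0.3227, 0.2456]
tool_rot: [179.7, -0.3, 20.4]
force: [0.7, -1.3, 0.1]
grip_width: 0.0436
grasp_force: 0.0
```

Emit:
arm_command([
  [[15,-40,0],0],
  [[30,-80,0],0],
  [[45,-120,0],0],
  [[60,-160,0],0],
  [[70,-190,0],0],
])

```text
time_s: 41.45
tool_pos: [0.4498, -0.1161, 0.2407]
tool_rot: [-180.0, -0.0, 20.6]
force: [-0.6, -0.7, -0.7]
grip_width: 0.0433
grasp_force: 0.0
```

Emit:
arm_command([
  [[15,-40,0],0],
  [[30,-80,0],0],
  [[45,-120,0],0],
  [[60,-160,0],0],
  [[70,-190,0],0],
])

```text
time_s: 41.95
tool_pos: [0.4487, 0.0864, 0.2408]
tool_rot: [-180.0, -0.0, 20.6]
force: [0.9, -0.1, 0.3]
grip_width: 0.0435
grasp_force: 0.0
```

```bash
python3 - <<'E'
from h import *
o=env.get_obs(); print(o["time_s"],o["tool_pos"],o["tool_rot"],o["grip_width"],o["qpos"].round(0))
p,d,K,T=cam("top");C=cloud(d,K,T)
tops(C,d,.072,.089,(.4,.65,-.4,-.05)); tops(C,d,.092,.125,(.4,.65,-.4,-.05))
tops(C,d,.075,.12,(.64,.75,.05,.35))
p,d,K,T=cam("scene"); cv2.imwrite("pics/scene4.png",p)
tops(cloud(d,K,T),d,.072,.12,(.64,.75,.05,.35))
E
```

```text
41.95 [0.44869743 0.08638949 0.24079294] [-1.79985291e+02 -4.99797278e-02  2.05848179e+01] 0.04351545376555992 [  3.  -5. -16. 108.  -1.  77. -82.]
 blob n 57 px [308, 179, 9, 9] circ [ 0.553 -0.123] 0.0117 z [0.072 0.088]
 blob n 60 px [321, 213, 9, 9] circ [ 0.4602 -0.1564] 0.0117 z [0.073 0.088]
 blob n 59 px [381, 218, 9, 9] circ [ 0.4464 -0.3184] 0.0114 z [0.073 0.088]
 blob n 254 px [379, 173, 19, 18] circ [ 0.551  -0.3233] 0.0234 z [0.092 0.124]
 blob n 97 px [344, 178, 12, 11] circ [ 0.5486 -0.2226] 0.0153 z [0.092 0.107]
 blob n 584 px [139, 129, 110, 18] circ [0.679  0.1995] 0.1516 z [0.076 0.099]
 blob n 596 px [114, 214, 104, 49] circ [0.6814 0.1999] 0.1518 z [0.073 0.097]
```

View pics/scene4.png

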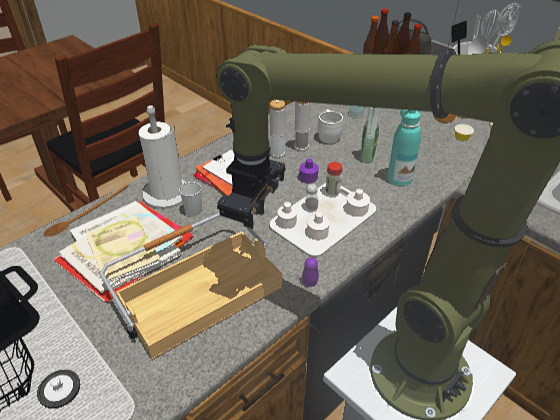

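Everything is on the board: pots at (287,215), (318,226) and (358,203), shaker at (312,195), red jar at (335,180). The caddy is empty and the handle is down. One pot was nudged but is still well inside the edges. Now for the handle.

```bash
python3 - <<'E'
from h import *
plan((.55,.14,.24,81.8),(.684,.199,.20,81.8))
E
```

```text
(0.55, 0.14, 0.24, 81.8) -> [113.2, -11.6, 0.8] -1.062 len 114
(0.684, 0.199, 0.2, 81.8) -> [77.5, 124.2, 40.0] -0.0 len 152
```

Emit:
arm_command([
  [[22,-2,0],-0.12],
  [[44,-4,0],-0.24],
  [[66,-6,0],-0.36],
  [[90,-9,0],-0.48],
  [[113,-12,0],-0.6],
], grip=-1)

```text
time_s: 42.55
tool_pos: [0.5518, 0.1333, 0.2404]
tool_rot: [180.0, 0.0, 55.0]
force: [0.5, -0.4, -0.0]
grip_width: 0.0752
grasp_force: 0.0
```

Emit:
arm_command([
  [[0,0,0],-0.12],
  [[0,0,0],-0.24],
  [[0,0,0],-0.36],
  [[0,0,0],-0.462],
  [[0,0,0],-0.462],
])

```text
time_s: 43.05
tool_pos: [0.551, 0.133, 0.2404]
tool_rot: [-180.0, 0.0, 81.2]
force: [-0.1, -0.2, -0.3]
grip_width: 0.087
grasp_force: 0.0
```

Emit:
arm_command([
  [[15,25,0],0],
  [[32,52,0],0],
  [[50,80,0],0],
  [[68,110,0],0],
  [[78,124,0],0],
])

```text
time_s: 43.55
tool_pos: [0.6872, 0.1923, 0.2394]
tool_rot: [-180.0, 0.0, 81.1]
force: [0.6, -1.0, -0.3]
grip_width: 0.087
grasp_force: 0.0
```

Emit:
arm_command([
  [[0,0,15],0],
  [[0,0,30],0],
  [[0,0,40],0],
  [[0,0,40],0],
  [[0,0,40],0],
])

```text
time_s: 44.05
tool_pos: [0.6846, 0.1917, 0.2005]
tool_rot: [-180.0, 0.0, 81.3]
force: [0.1, 0.0, -0.8]
grip_width: 0.0866
grasp_force: 0.0
```

```bash
python3 - <<'E'
from h import *
o=env.get_obs(); print(o["time_s"],o["tool_pos"],o["tool_rot"],o["grip_width"],o["qpos"].round(0))
p,d,K,T=cam("wrist"); C=cloud(d,K,T); cv2.imwrite("pics/w5.png",p)
cx=np.array([.9898,-.1426]); cy=np.array([.1426,.9898])
rel=C[...,:2]-[.5167,.2238]; a=rel@cx; b=rel@cy
m=(d>0)&(C[...,2]>.06)&(C[...,2]<.11)&(a>.12)&(a<.22)
for lo in np.arange(-.1,.2,.04):
    k=m&(b>lo)&(b<lo+.04)
    if k.sum()>20:
        print(round(lo,2),k.sum(),"x'",np.percentile(a[k],[2,98]).round(4),"z",np.percentile(C[...,2][k],[2,98]).round(4))
E
```

```text
44.05 [0.68462634 0.19174053 0.2005416 ] [-1.79986774e+02  3.93066381e-02  8.12518080e+01] 0.08662979561630442 [ -4.  28. -19.  75.   9.  79. -32.]
-0.1 451 x' [0.1601 0.1769] z [0.0842 0.0931]
-0.06 976 x' [0.1592 0.1779] z [0.0845 0.0935]
-0.02 1118 x' [0.1592 0.1781] z [0.0844 0.0935]
0.02 1284 x' [0.1593 0.1782] z [0.0841 0.0936]
0.06 872 x' [0.1598 0.1774] z [0.0838 0.0932]
0.1 849 x' [0.1639 0.1735] z [0.0837 0.0891]
```

View pics/w5.png

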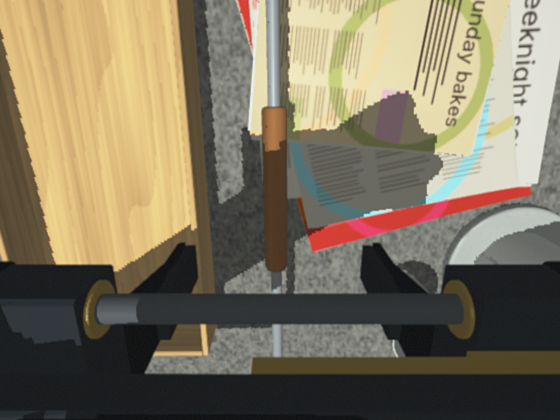

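Emit:
arm_command([
  [[5,-2,30],0],
  [[5,-2,65],0],
  [[5,-2,100],0],
  [[5,-2,122],0],
  [[5,-2,128],0],
])

```text
time_s: 44.6
tool_pos: [0.6824, 0.1968, 0.07]
tool_rot: [-179.8, 0.1, 81.3]
force: [-0.6, -1.4, 0.2]
grip_width: 0.087
grasp_force: 0.0
```

Emit:
arm_command([
  [[0,0,0],0],
  [[0,0,0],0],
  [[0,0,0],0],
  [[0,0,0],0],
  [[0,0,0],0],
], grip=1, grip_force=10)

```text
time_s: 45.1
tool_pos: [0.6844, 0.1978, 0.0735]
tool_rot: [179.9, -0.0, 81.3]
force: [-0.2, -0.5, -1.0]
grip_width: 0.0548
grasp_force: 0.0
```

Emit:
arm_command([
  [[0,0,0],0],
  [[0,0,0],0],
  [[0,0,0],0],
  [[0,0,0],0],
  [[0,0,0],0],
])

```text
time_s: 45.6
tool_pos: [0.6825, 0.1978, 0.0723]
tool_rot: [-179.8, 0.1, 81.3]
force: [-4.1, -0.8, 2.9]
grip_width: 0.0196
grasp_force: 10.0
```

Emit:
arm_command([
  [[0,0,0],0],
  [[0,0,0],0],
  [[0,0,0],0],
  [[0,0,0],0],
  [[0,0,0],0],
])

```text
time_s: 46.1
tool_pos: [0.6825, 0.1979, 0.0723]
tool_rot: [-179.8, 0.1, 81.3]
force: [-5.2, -0.1, 3.5]
grip_width: 0.0194
grasp_force: 10.0
```

```bash
python3 - <<'E'
from h import *
o=env.get_obs(); print(o["time_s"],o["tool_pos"],o["tool_rot"],o["grip_width"],o["force"])
# arc relative to here, radius .17, start 1.55; tool y ~ caddy x (0.5 deg off), tool z down
for t in np.r_[1.4:0:-.1,.03]:
    print(round(t,2),"y",round(170*(np.sin(t)-np.sin(1.545))),"z",round(-170*(np.cos(t)-np.cos(1.545))))
E
```

```text
46.1 [0.68248496 0.19785852 0.07227778] [-1.79834572e+02  5.50566714e-02  8.13247473e+01] 0.019359723986135842 [-5.19770513 -0.11716722  3.54040304]
1.4 y -2 z -25
1.3 y -6 z -41
1.2 y -11 z -57
1.1 y -18 z -73
1.0 y -27 z -87
0.9 y -37 z -101
0.8 y -48 z -114
0.7 y -60 z -126
0.6 y -74 z -136
0.5 y -88 z -145
0.4 y -104 z -152
0.3 y -120 z -158
0.2 y -136 z -162
0.1 y -153 z -165
0.03 y -165 z -166
```

Emit:
arm_command([
  [[0,-2,-12],0],
  [[0,-4,-25],0],
  [[0,-8,-41],0],
  [[0,-13,-57],0],
  [[0,-20,-73],0],
])

```text
time_s: 46.6
tool_pos: [0.6651, 0.2004, 0.1481]
tool_rot: [179.8, -0.0, 81.3]
force: [3.8, -0.5, -0.7]
grip_width: 0.0199
grasp_force: 10.0
```

Emit:
arm_command([
  [[0,-9,-14],0],
  [[0,-19,-28],0],
  [[0,-30,-41],0],
  [[0,-42,-53],0],
  [[0,-56,-63],0],
])

```text
time_s: 47.1
tool_pos: [0.613, 0.208, 0.2142]
tool_rot: [179.3, -0.1, 81.2]
force: [7.7, -1.9, 8.1]
grip_width: 0.0196
grasp_force: 10.0
```

```bash
python3 - <<'E'
from h import *
o=env.get_obs(); print(o["time_s"],o["tool_pos"],o["tool_rot"],o["grip_width"],o["force"],o["qpos"].round(0))
p,d,K,T=cam("scene"); cv2.imwrite("pics/scene6.png",p)
E
```

```text
47.1 [0.61297354 0.20797958 0.21419803] [ 1.79264617e+02 -1.44111498e-01  8.11505980e+01] 0.019564090724600948 [ 7.72090748 -1.8508239   8.14317893] [ -5.  19. -21.  85.   7.  76. -35.]
```

View pics/scene6.png

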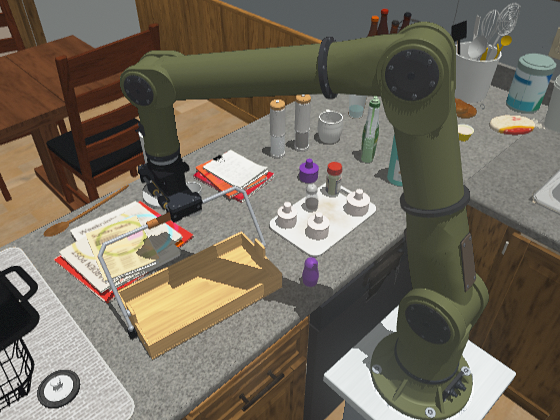

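Emit:
arm_command([
  [[0,-7,-5],0],
  [[0,-14,-9],0],
  [[0,-22,-13],0],
  [[0,-30,-16],0],
  [[0,-38,-19],0],
])

```text
time_s: 47.65
tool_pos: [0.5742, 0.2138, 0.2329]
tool_rot: [179.4, -0.1, 81.2]
force: [4.0, -2.8, 9.5]
grip_width: 0.0195
grasp_force: 10.0
```

Emit:
arm_command([
  [[0,-8,-3],0],
  [[0,-16,-5],0],
  [[0,-24,-6],0],
  [[0,-32,-8],0],
  [[0,-40,-10],0],
])

```text
time_s: 48.15
tool_pos: [0.5322, 0.2198, 0.2406]
tool_rot: [179.7, 0.0, 81.2]
force: [1.6, -3.5, 3.2]
grip_width: 0.0194
grasp_force: 10.0
```

```bash
python3 - <<'E'
from h import *
o=env.get_obs(); print(o["time_s"],o["tool_pos"],o["tool_rot"],o["grip_width"],o["force"])
r=o["tool_pos"][:2]-[.5167,.2238]; xp=r@[.9898,-.1426]; print("x'",xp,"th",np.arctan2(xp,o["tool_pos"][2]+.011-.078))
E
```

```text
48.15 [0.53220481 0.21978479 0.24064714] [1.79736187e+02 3.55269197e-02 8.12219191e+01] 0.019407453199842335 [ 1.63599371 -3.53533798  3.18967798]
x' 0.015919225576222516 th 0.09142017155018736
```

Emit:
arm_command([
  [[0,-5,0],0],
  [[0,-10,0],0],
  [[0,-15,0],0],
  [[0,-15,0],0],
  [[0,-15,0],0],
])

```text
time_s: 48.65
tool_pos: [0.5169, 0.2221, 0.2404]
tool_rot: [179.8, 0.1, 81.2]
force: [-0.2, -4.3, 8.7]
grip_width: 0.0195
grasp_force: 10.0
```

Emit:
arm_command([
  [[0,0,0],0],
  [[0,0,0],0],
  [[0,0,0],0],
  [[0,0,0],0],
  [[0,0,0],0],
])

```text
time_s: 49.15
tool_pos: [0.517, 0.2222, 0.2404]
tool_rot: [179.8, 0.1, 81.2]
force: [-0.3, -3.5, 9.6]
grip_width: 0.0197
grasp_force: 10.0
```

Emit:
arm_command([
  [[0,0,0],0],
  [[0,0,0],0],
  [[0,0,0],0],
  [[0,0,0],0],
  [[0,0,0],0],
], grip=-1)

```text
time_s: 49.65
tool_pos: [0.5165, 0.2234, 0.2372]
tool_rot: [-180.0, 0.0, 81.3]
force: [0.3, -1.0, -0.6]
grip_width: 0.0517
grasp_force: 0.0
```

Emit:
arm_command([
  [[0,0,0],0],
  [[0,0,0],0],
  [[0,0,0],0],
  [[0,0,-5],0],
  [[0,0,-20],0],
])

```text
time_s: 50.15
tool_pos: [0.5161, 0.2228, 0.2568]
tool_rot: [-179.9, 0.1, 81.3]
force: [-0.8, -0.2, -0.8]
grip_width: 0.0857
grasp_force: 0.0
```

Emit:
arm_command([
  [[0,0,-30],0],
  [[0,0,-60],0],
  [[0,0,-90],0],
  [[0,0,-120],0],
  [[0,0,-120],0],
])

```text
time_s: 50.65
tool_pos: [0.5183, 0.2243, 0.3838]
tool_rot: [179.5, -0.3, 81.3]
force: [-0.7, 0.7, 0.6]
grip_width: 0.0871
grasp_force: 0.0
```

Emit:
arm_command([
  [[-35,0,0],0],
  [[-75,0,0],0],
  [[-115,0,0],0],
  [[-155,0,0],0],
  [[-190,0,0],0],
])

```text
time_s: 51.15
tool_pos: [0.4875, 0.0333, 0.378]
tool_rot: [180.0, 0.0, 81.2]
force: [-0.0, -0.2, -0.5]
grip_width: 0.0871
grasp_force: 0.0
```

```bash
python3 - <<'E'
from h import *
o=env.get_obs(); print(o["time_s"],o["tool_pos"],o["force"])
p,d,K,T=cam("top");C=cloud(d,K,T); cv2.imwrite("pics/top7.png",p)
tops(C,d,.072,.089,(.4,.65,-.4,-.05)); tops(C,d,.092,.125,(.4,.65,-.4,-.05)); tops(C,d,.235,.27,(.4,.65,.1,.35))
p,d,K,T=cam("scene"); cv2.imwrite("pics/scene7.png",p)
tops(cloud(d,K,T),d,.235,.27,(.4,.65,.1,.35))
E
```

```text
51.15 [0.48749504 0.03325901 0.37802316] [-0.00601276 -0.22392138 -0.45922845]
 blob n 58 px [308, 179, 9, 9] circ [ 0.5528 -0.1236] 0.0116 z [0.074 0.089]
 blob n 60 px [321, 213, 9, 9] circ [ 0.4602 -0.1567] 0.0119 z [0.072 0.089]
 blob n 58 px [381, 218, 9, 9] circ [ 0.4464 -0.3183] 0.0113 z [0.072 0.089]
 blob n 254 px [379, 173, 19, 18] circ [ 0.5509 -0.323 ] 0.0233 z [0.093 0.124]
 blob n 106 px [344, 177, 12, 13] circ [ 0.5499 -0.2225] 0.0165 z [0.092 0.111]
 blob n 631 px [118, 178, 93, 17] circ [0.5147 0.2406] 0.1104 z [0.244 0.263]
 blob n 728 px [138, 205, 100, 48] circ [0.5199 0.2245] 0.1255 z [0.239 0.261]
```

View pics/scene7.png

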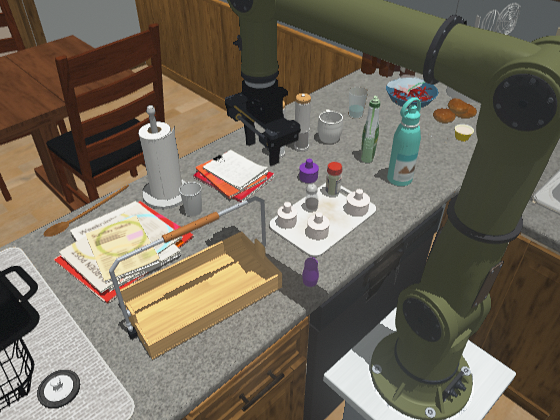

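View pics/top7.png

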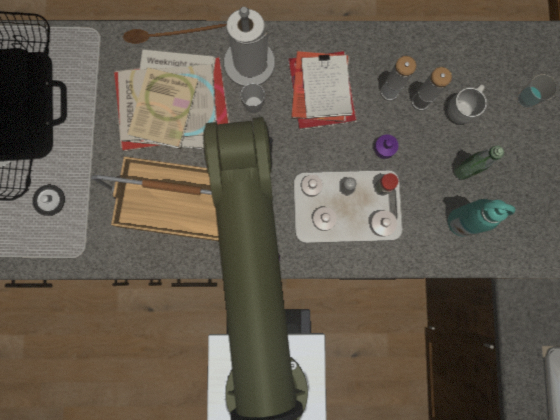

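The handle is upright again, seen from (97,180) to (210,190) in the top view, matching the start picture. All five items stand on the board and the arm is clear, so I'll hand it in.

```bash
python3 - <<'E'
from h import *
print(env.sign_off())
E
```

```text
the job is handed in; nothing more can be done
None
```

I handed the job in at about 51 s: the red jar, the shaker and the three pots stand upright on the board (there was no green jar), the handle is back upright, and none of the other things were touched; the hand-in gave no verdict.

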